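Make up two water-test kits in foam-insert trays

TASK

Make up the two water-test kits: in the longer tray the filtration kit, with the green-lidded tin of filter papers in the wider pocket, the petri dish lying flat and centred on top of the tin, and the yellow-lidded sample container in the other pocket. In the shorter tray goes the drop-test kit, with the small clear cup in the wider pocket and the dropper bottle in the narrower one. Everything must stand upright on the bottom of its pocket, and the beaker and the measuring cylinder stay where they are.

Things in the scene. Friction and masses are not known exactly. Their poses are not given: they have to be found in the camera images.
- filtration_tray: White tray with a grey foam insert (white bottom shows in its round pockets), the longer of the two, fixed to the bench. Origin: centre of its underside; x along its length, z up. Rim 20 mm high, foam top 18 mm, pocket floors 5 mm above the bench. 186 x 104 mm. Pockets: 82 mm wide, centred at x = -41 mm, y = 0 (for the tin), and 70 mm wide at x = +47 mm, y = 0 (for the sample container).
- droptest_tray: White tray with a grey foam insert (white bottom shows in its round pockets), the shorter of the two, fixed to the bench. Origin: centre of its underside; x along its length, z up. Rim 20 mm high, foam top 18 mm, pocket floors 5 mm above the bench. 146 x 84 mm. Pockets: 62 mm wide, centred at x = -32 mm, y = 0 (for the cup), and 48 mm wide at x = +36 mm, y = 0 (for the dropper bottle).
- sample_container: Squat translucent pot with a yellow screw lid, 62 mm tall, body 54 mm and lid 61 mm in diameter (lid from 49 to 62 mm up), closed, about 45 g. Origin: centre of its underside, z up. Grip it by the lid.
- filter_tin: Flat round tin of filter papers, pale below with a green lid, 67 mm in diameter, 33 mm tall (lid from 18 mm up), flat top, about 90 g. (A second such tin stands far back by the window, near the centrifuge: not this one.) Origin: centre of its underside, z up. In its pocket the top is 38 mm above the bench; grip it high, by the lid, so that the fingertips clear the tray.
- petri_dish: Flat round clear petri dish of pinkish medium with its lid on, 58 mm in diameter, 15 mm tall, about 30 g. Origin: centre of its underside, z up. On the tin its underside is 38 mm and its top 53 mm above the bench.
- small_cup: Small clear plastic cup, open at the top, 66 mm tall, 50 mm wide at the rim tapering to 36 mm at the foot, about 30 g. Origin: centre of its underside, z up.
- dropper_bottle: Slim brown dropper bottle, 102 mm tall: round body 33 mm wide up to 70 mm, then the collar 24 mm wide and a black bulb 13 mm wide; about 70 g. Origin: centre of its underside, z up. Grip the upper body.
- beaker: Clear plastic beaker with a spout, 70 mm wide, 74 mm tall, bystander: it stays. Origin: centre of its underside. (In the middle of the bench, at about x = 0.53, y = 0.09 m, a blue stand holds a funnel 0.28 to 0.35 m up: carry things past it on the robot's side.)
- measuring_cylinder: Slim glass measuring cylinder on a blue six-sided foot, foot 52 x 59 mm, tube 27 mm wide, 176 mm tall, bystander: it stays. Origin: centre of its underside.
There are look-alikes about, which are no part of the job. What is shaped like the petri_dish but red is not meant.

How it is judged:
By the outcome, as a careful person would: the job done as asked, in the order asked, and still so for the second after the job is handed in, with the robot touching nothing.
It also fails if it takes over 128 s, if anything falls off the work surface, if the arm or the gripper's body presses on something with over 40 N, if the wrist force passes 120 N, or if a joint passes its speed limit or range.

ROBOT

A 7-joint arm with a two-finger parallel gripper is mounted at the origin on a cart in front of the work surface, level with it; the furniture and walls round the work are solid. World frame = base frame: x ahead of the robot, y to its left, z up, the work surface at z = 0. Lengths are in mm, angles in rad, forces in N, time in s.
With the tool pointing down it reaches from about 400 to 875 mm from the base axis. Payload 6.5 kg.
Tool frame: the origin (TCP) lies midway between the tips of the shut fingers; the grasp point (between the pads) lies 19 mm behind it; z points along the fingers, y is the direction in which the jaws open and shut (so a half turn about z gives the same grasp; the last joint's range is limited). The gripper opens to 85 mm and grips with 20 to 120 N. Pads are 22 mm wide; open, the fingers measure 114 mm over their backs; the gripper's body (76 mm by 85 mm) begins 54 mm behind the grasp point. The pads swing forward as they close: fully open they stand 13 mm farther back than shut.
Start: joints at [-1.31, 0.536, -0.004, 1.538, 0.003, 1.067, -0.071], TCP at [208.654, 615.592, 231.29] pointing down, gripper open.
Joint ranges: [-2.7, 2.7], [-0.37, 2.16], [-1.27, 1.26], [0.24, 2.4], [-1.31, 4.45], [0.19, 1.91], [-2.76, 2.76]. Speed limits (rad/s): [2.39, 2.39, 3.14, 3.14, 3.14, 3.14, 3.14].

INTERFACE

Orientations are given as a unit quaternion [w, x, y, z].
In Python, from rig import arm gives the robot as it stands. The module is installed in compiled form; this text tells all that it offers.
- The arm moves only by the shell command python3 -m jog 'ROWS' [FORCE]. ROWS is JSON, a list of rows, each an object with "delta_rot": the turn, a rotation vector about the tool's x, y, z in rad, a list of three; "slide": the shift along the tool's x, y, z in m, a list of three; "claw": the gripper command: -1 is fully open, 1 is shut, values between are in proportion. In form: [{"delta_rot": [ax, ay, az], "slide": [tx, ty, tz], "claw": claw}, ...]. A call has 1 to 10 rows; each row shifts and turns the commanded pose from where the row before left it, along the tool's axes as they then stand; what a row does not reach is not made up. A row lasts 1/8 s, in which the tool goes at most 62.5 mm and 10.7 degrees, less where a joint would pass 70% of its speed; a pose out of reach is approached as far as the arm can. A call with a gripper value outside its range is refused whole. The fingers move at their own pace and stop on an object; FORCE is the grip in N (left out, the last holds). Time passes only in rows, so rows that do not move let the fingers close. It gives the time, the measured TCP pose, the force and the opening at its end, in the units of the state.
- arm.state(): the state, without advancing time (a new reading comes with each control period).
- arm.capture(name): name is "scene" or "top"; returns a dict with "image" (420x560x3 uint8, blue, green, red), "vertical_fov" (degrees; the focal length in pixels is half the picture's height over the tangent of half this angle, whatever the lens; pixels are square), "cx", "cy" (the principal point, pixels), "k1" (the pictures are not rectified: a ray, as slopes to the right and down, at radius r is drawn at 1 + k1 r^2 times it, then the intrinsics apply), "rvec" (rotation vector, rad) and "tvec" (3), from world to camera coordinates, as OpenCV has them. Camera axes: x right, y down, z forward; pixel columns grow to the right and rows downward; lengths in mm; the calibration is good to about 2 mm. A picture is of the moment at which its call begins. There is no depth.
- arm.hand_in(): hands the job in, once; it reports no verdict.
The state is a dict: "time": time; "joint_positions": joint angles; "qvel": joint speeds; "effort": joint torques, N m; "eef_pos": TCP position; "eef_rot": TCP orientation; "contact_force": force on the tool from outside, world axes, zero at the start; "moment": the same for the moment, N m; "gripper_width": finger opening in mm.
Only numpy, scipy, OpenCV 4.12 (cv2) and the standard library are available. Lean on these libraries where they do the work, as an engineer would, in place of code of your own. Each camera call takes 0.05 s, during which the arm holds its last target.

## Working session

There is one attempt and no reset: what is moved stays moved. The work goes in short steps, Python scripts to look and compute and a shell command to move; the robot and the scene stay as the last step left them, time stands still between calls to the robot, and variables do not carry over. Pictures are saved under pics/ and viewed, and the job is handed in when it is done.

```bash
mkdir -p pics; cat > h.py <<'E'
import numpy as np,cv2
from rig import arm
def cap(n,save=None):
    c=arm.capture(n)
    if save: cv2.imwrite('pics/'+save,c['image'])
    return c
def K(c):
    f=210/np.tan(np.radians(c['vertical_fov'])/2); return f
def ray(c,u,v):
    f=K(c); d=np.array([(u-c['cx'])/f,(v-c['cy'])/f]); s=d.copy()
    for _ in range(30): s=d/(1+c['k1']*(s@s))
    R=cv2.Rodrigues(np.array(c['rvec'],float))[0]; t=np.array(c['tvec'],float).ravel()
    return -R.T@t, R.T@np.array([s[0],s[1],1.])
def onz(c,u,v,z):
    o,d=ray(c,u,v); return (o+d*(z-o[2])/d[2])[:2]
def proj(c,p):
    R=cv2.Rodrigues(np.array(c['rvec'],float))[0]; q=R@np.array(p,float)+np.array(c['tvec'],float).ravel()
    s=q[:2]/q[2]; s=s*(1+c['k1']*(s@s)); return s*K(c)+[c['cx'],c['cy']]
def two(c1,p1,c2,p2):
    o1,d1=ray(c1,*p1);o2,d2=ray(c2,*p2)
    A=np.stack([d1,-d2],1);x=np.linalg.lstsq(A,o2-o1,rcond=None)[0]
    a=o1+d1*x[0];b=o2+d2*x[1];return (a+b)/2,np.linalg.norm(a-b)
E
python3 - <<'E'
from h import *
for n in ('scene','top'):
    c=cap(n,n+'0.png'); print(n,K(c),c['cx'],c['cy'],c['k1'],ray(c,c['cx'],c['cy']))
    cv2.imwrite('pics/'+n+'0b.png',cv2.resize(c['image'],(800,600),interpolation=cv2.INTER_CUBIC))
s=arm.state();print(s)
E
```

```text
scene 511.42404684568794 280.6766120629514 198.3850657834656 -0.16341752099535728 (array([-636.5212788 ,  520.80623319, 1186.59866613]), array([ 0.66297145, -0.33850926, -0.66774272]))
top 459.19112681026905 287.91244130656906 207.03617068546822 -0.04025180661494542 (array([ 243.57159517,  -25.22526959, 1207.54796497]), array([ 0.22466006, -0.01507189, -0.97432063]))
{'time': 0.1, 'joint_positions': array([-1.31020903,  0.53713383, -0.00444187,  1.53876739,  0.0025767 ,
        1.06730962, -0.07119901]), 'qvel': array([ 0.00149296, -0.00067568,  0.00109807, -0.00014419, -0.00020248,
        0.00013863,  0.00102768]), 'effort': array([ 2.00284201e-03, -5.84566534e+01,  1.05161995e+00, -2.59775090e+01,
        1.26230135e-02,  4.66800935e-03, -1.85197155e-05]), 'eef_pos': array([208.47204576, 615.05435241, 230.47522739]), 'eef_rot': array([-8.30858603e-05,  1.62635849e-01,  9.86685832e-01, -8.01965738e-04]), 'contact_force': array([0.60263743, 0.37452352, 0.10607165]), 'moment': array([-0.01351992, -0.03529322, -0.03149093]), 'gripper_width': 85.33600476399131}
```

View pics/scene0b.png

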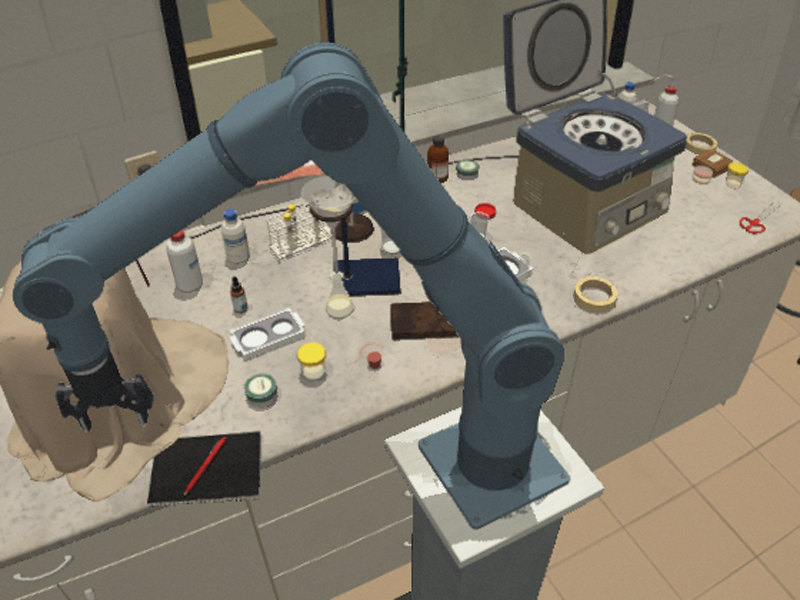

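View pics/top0b.png

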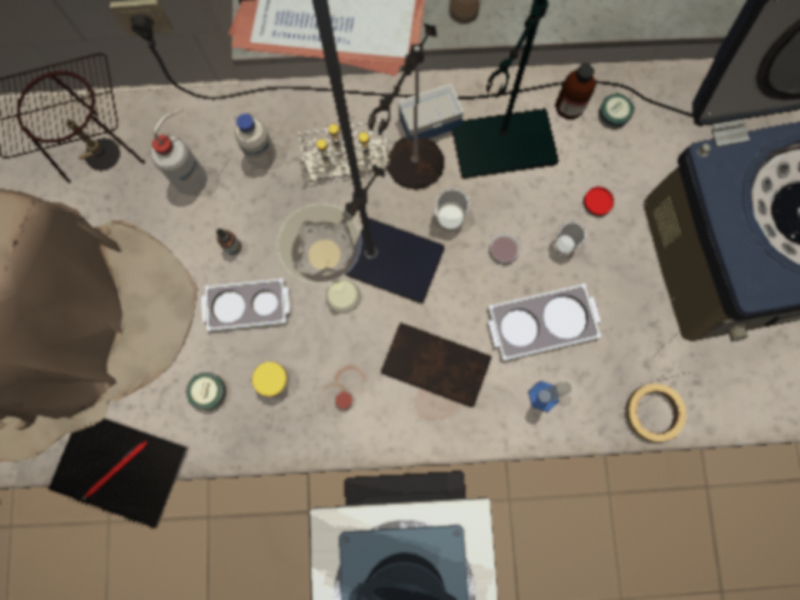

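The top view holds most of the candidates, so I'll enlarge it and project the known points.

```bash
python3 - <<'E'
from h import *
s=arm.state()
t=cap('top');c=cap('scene')
print(proj(t,s['eef_pos']),proj(c,s['eef_pos']),proj(t,[0,0,0]))
im=t['image']
a=im[130:300,120:440]
cv2.imwrite('pics/topA.png',cv2.resize(a[:, :160],(800,850)[:2] if 0 else None,fx=3.5,fy=3.5,interpolation=cv2.INTER_CUBIC))
cv2.imwrite('pics/topB.png',cv2.resize(im[120:300,290:480],None,fx=3.3,fy=3.3,interpolation=cv2.INTER_CUBIC))
cv2.imwrite('pics/sceneB.png',cv2.resize(c['image'][130:290,150:420],None,fx=2.9,fy=2.9,interpolation=cv2.INTER_CUBIC))
E
```

```text
[-19.09403078 346.22652551] [ 82.92055664 300.50158183] [282.34786671 414.2122727 ]
```

View pics/topA.png

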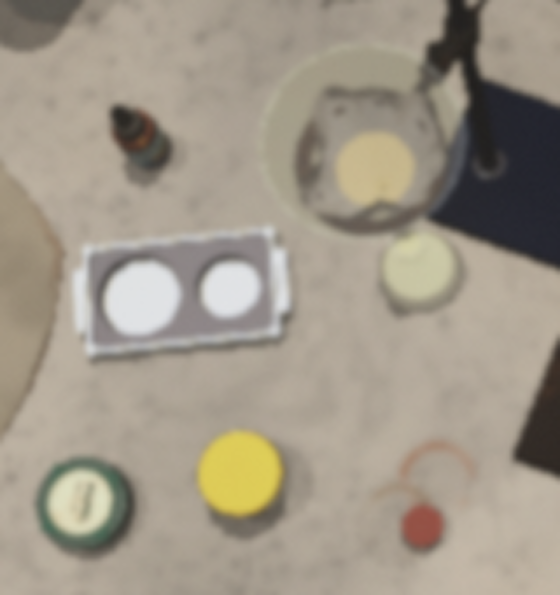

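View pics/topB.png

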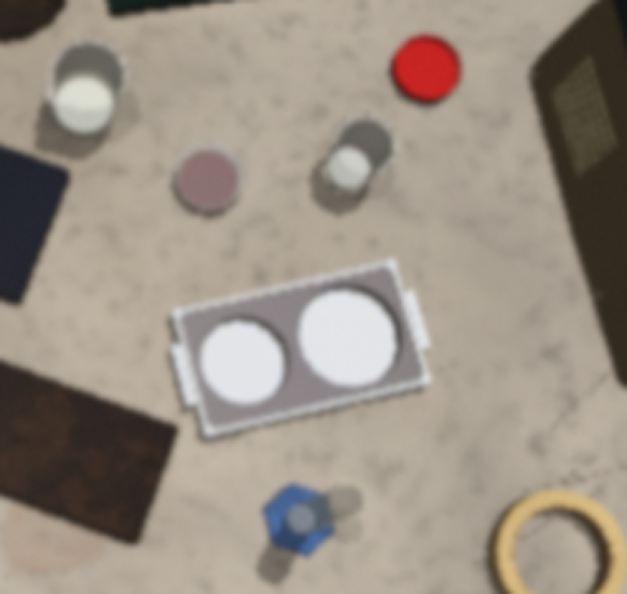

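View pics/sceneB.png

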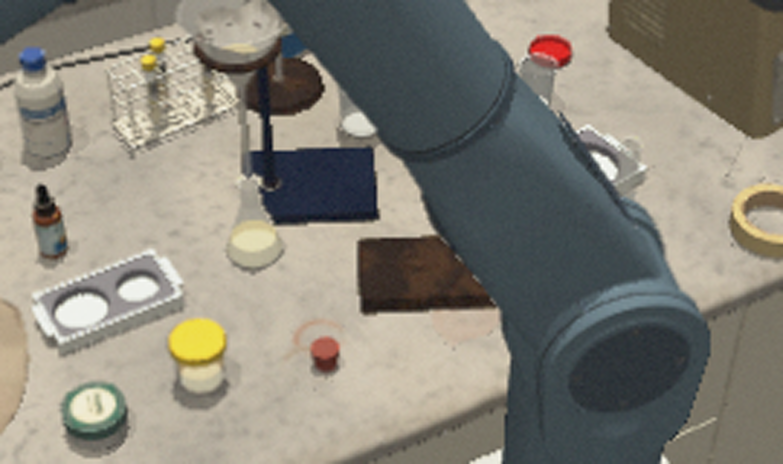

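Candidates in the full-size (800x600) top view:
- **Tin:** (206,391). The one at (617,110) is by the centrifuge, so it's excluded.
- **Dish:** the pinkish one at (503,250). (598,200) is red, and (342,293) is the yellowish flask foot.
- **Small cup:** the smaller glass at (567,240). The larger one at (450,210) is the beaker.
- **Sample pot:** (269,379). Another pair sits far right in the scene view, at (737,175) and (703,172).

Next I'll measure them.

```bash
cat > meas.py <<'E'
from h import *
def circ(c,mask,roi,z,dbg=None):
    x0,y0,x1,y1=roi; m=np.zeros_like(mask); m[y0:y1,x0:x1]=mask[y0:y1,x0:x1]
    cs,_=cv2.findContours(m,cv2.RETR_EXTERNAL,cv2.CHAIN_APPROX_NONE)
    k=max(cs,key=cv2.contourArea); h=cv2.convexHull(k)[:,0,:]
    P=np.array([onz(c,u,v,z) for u,v in k[:,0,:].astype(float)]).astype(np.float32)
    e=cv2.fitEllipse(P); 
    return np.array(e[0]),e[1],k
E
python3 - <<'E'
from meas import *
t=cap('top');c=cap('scene');im=t['image'];hsv=cv2.cvtColor(im,cv2.COLOR_BGR2HSV)
S=0.7
for n,(u,v) in dict(tin=(144,274),pot=(188,265),bottle=(160,169),dish=(352,175),cup=(397,168),beaker=(315,148),cyl=(381,277),bench=(200,200)).items(): print(n,im[v,u],hsv[v,u])
# far pair
for u,v,z in ((737*.7,168*.7,60),(703*.7,175*.7,15)): print('far',onz(c,u,v,z))
ye=cv2.inRange(hsv,(22,120,120),(35,255,255)); print('pot',circ(t,ye,(160,240,220,300),62)[:2])
gr=cv2.inRange(hsv,(45,60,20),(95,255,255)); print('tin',circ(t,gr,(120,250,170,300),33)[:2])
pk=cv2.inRange(hsv,(150,30,60),(180,255,200))|cv2.inRange(hsv,(0,45,60),(6,255,200)); print('dish',circ(t,pk,(330,155,375,195),15)[:2])
bl=cv2.inRange(hsv,(100,120,60),(125,255,255)); print('foot',circ(t,bl,(360,255,400,300),10)[:2])
big=cv2.resize(im[140:215,335:425],None,fx=8,fy=8,interpolation=cv2.INTER_CUBIC);cv2.imwrite('pics/cup.png',big)
big=cv2.resize(im[150:190,140:185],None,fx=12,fy=12,interpolation=cv2.INTER_CUBIC);cv2.imwrite('pics/bot.png',big)
E
```

```text
tin [137 164 167] [ 27  46 167]
pot [ 87 203 221] [ 26 155 221]
bottle [49 66 92] [ 12 119  92]
dish [113 113 138] [  0  46 138]
cup [200 206 204] [ 40   7 206]
beaker [210 222 221] [ 33  14 222]
cyl [142 133 127] [108  27 142]
bench [160 169 174] [ 19  21 174]
far [  475.50268617 -1159.14245541]
far [  539.34131079 -1095.07643597]
pot (array([373.73919678, 213.63539124]), (57.1126708984375, 57.58692932128906))Traceback (most recent call last):
  File "<stdin>", line 8, in <module>
  File "meas.py", line 7, in circ
    e=cv2.fitEllipse(P);
cv2.error: OpenCV(4.12.0) /io/opencv/modules/imgproc/src/shapedescr.cpp:361: error: (-201:Incorrect size of input array) There should be at least 5 points to fit the ellipse in function 'fitEllipseNoDirect'
```

```bash
python3 - <<'E'
from meas import *
t=cap('top');im=t['image'];hsv=cv2.cvtColor(im,cv2.COLOR_BGR2HSV)
wh=cv2.inRange(hsv,(0,0,190),(180,40,255))
k,st=cv2.connectedComponentsWithStats(wh)[0],cv2.connectedComponentsWithStats(wh)[2:]
for s,ce in zip(*st):
    if s[4]>150: print(s,ce,onz(t,*ce,5))
for n,(x0,y0,x1,y1),f in (('trF',(335,190,425,260),8),('trD',(135,185,210,240),9)):
    cv2.imwrite('pics/%s.png'%n,cv2.resize(im[y0:y1,x0:x1],None,fx=f,fy=f,interpolation=cv2.INTER_CUBIC))
E
```

```text
[     0      0    560    420 225430] [279.34057579 208.80678259] [517.30181304 -20.56477107]
[176   0  48  34 675] [198.19407407  16.23111111] [1122.90314142  191.02783598]
[ 231    0   59   39 1793] [262.94590073  17.49302844] [1106.67322716   -2.81162125]
[307 144  17  14 173] [314.8265896 150.3583815] [ 677.41685824 -127.53631609]
[150 205  21  21 339] [160.16224189 214.93510324] [518.75387788 299.74917188]
[178 205  16  16 195] [185.53333333 212.26153846] [522.2104046  231.43112432]
[381 209  29  28 645] [394.6124031  222.29922481] [ 462.69711295 -326.32634003]
[351 218  24  24 470] [362.67659574 229.59361702] [ 447.9485553  -238.94537486]
[343 250  29  18 210] [353.33809524 260.23809524] [ 368.10453157 -206.83285335]
[ 241  276   69   43 1134] [272.14638448 298.7319224 ] [281.41271173  10.65181859]
[355 291  17  21 170] [361.27647059 302.05882353] [ 259.55226351 -217.79128338]
[ 218  350  129   70 2579] [303.86041101 370.97789841] [ 99.42399831 -59.32473597]
[219 397  19  23 321] [226.2305296 409.6728972] [ 19.19525072 137.03610563]
```

View pics/trF.png

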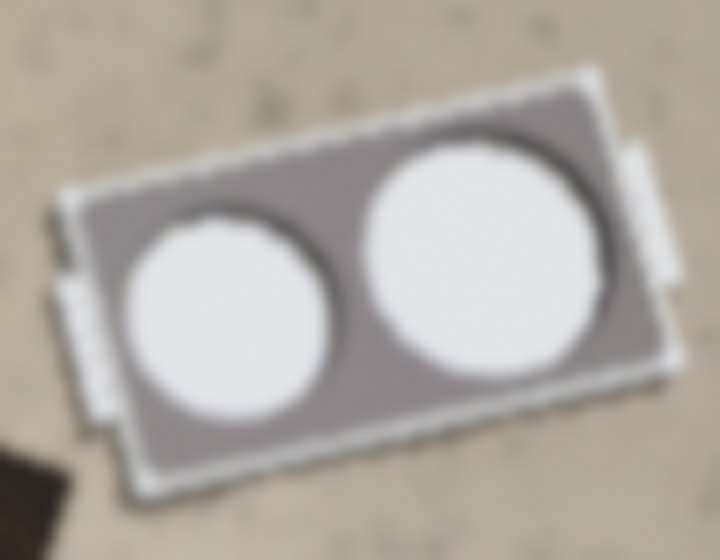

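View pics/trD.png

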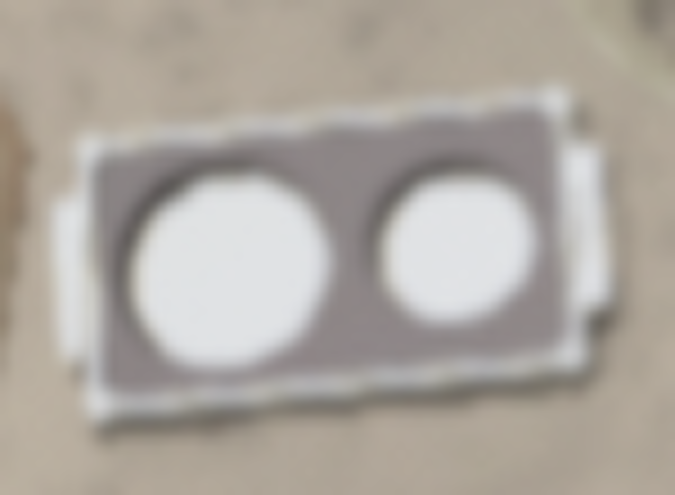

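```bash
python3 - <<'E'
from meas import *
t=cap('top');c=cap('scene');im=t['image'];hsv=cv2.cvtColor(im,cv2.COLOR_BGR2HSV)
def corners(L,off,s): return np.array([onz(t,(x+.5)/s-.5+off[0],(y+.5)/s-.5+off[1],20) for x,y in L])
for n,L,off,s,px in (('F',[(62,192),(590,68),(682,372),(142,495)],(335,190),8,(-41,47)),('D',[(80,140),(570,90),(588,365),(98,412)],(135,185),9,(-32,36))):
    P=corners(L,off,s); print(n,P.round(1).tolist(),[round(float(np.linalg.norm(P[i]-P[(i+1)%4])),1) for i in range(4)])
    m=P.mean(0); ax=(P[1]+P[2]-P[0]-P[3]); ax/=np.linalg.norm(ax)
    if n=='F': ax=-ax  # wide pocket (x=-41) is on image right
    print(' centre',m,'xaxis',ax,[ (m+ax*p).round(1).tolist() for p in px])
print('far', im[274,133:140].tolist())
print(hsv[274,130:138].tolist())
gr=cv2.inRange(hsv,(40,40,20),(95,255,140)); r=circ(t,gr,(120,250,170,300),33);print('tin',r[:2])
d=cv2.inRange(hsv,(0,38,60),(8,255,170))|cv2.inRange(hsv,(160,38,60),(180,255,170)); r=circ(t,d,(330,155,375,195),15);print('dish',r[:2])
bl=cv2.inRange(hsv,(100,120,60),(125,255,255)); print('foot',circ(t,bl,(360,255,400,300),10)[:2])
cv2.imwrite('pics/cup.png',cv2.resize(im[140:215,335:425],None,fx=8,fy=8,interpolation=cv2.INTER_CUBIC))
cv2.imwrite('pics/bot.png',cv2.resize(im[150:190,140:185],None,fx=12,fy=12,interpolation=cv2.INTER_CUBIC))
E
```

```text
F [[491.4, -186.4], [523.6, -366.6], [419.4, -385.0], [389.5, -203.9]] [183.1, 105.7, 183.5, 103.4]
 centre [ 455.99599241 -285.47815049] xaxis [-0.16923131  0.98557636] [[462.9, -325.9], [448.0, -239.2]]
D [[558.5, 340.8], [565.4, 194.8], [481.9, 190.6], [476.0, 334.4]] [146.2, 83.6, 143.9, 82.7]
 centre [520.43508043 265.15668027] xaxis [ 0.04407895 -0.99902805] [[519.0, 297.1], [522.0, 229.2]]
far [[129, 152, 144], [165, 193, 191], [185, 214, 215], [192, 221, 222], [191, 221, 222], [189, 219, 221], [184, 214, 219]]
[[32, 28, 126], [51, 32, 110], [53, 37, 118], [40, 39, 152], [32, 37, 193], [29, 36, 215], [29, 34, 222], [29, 36, 222]]
tin (array([339.38168335, 322.29101562]), (9.540918350219727, 15.655097961425781))
dish (array([ 599.31365967, -223.66145325]), (43.55396270751953, 45.95168685913086))
foot (array([ 319.88119507, -271.69180298]), (40.20465087890625, 41.26749801635742))
```

View pics/cup.png

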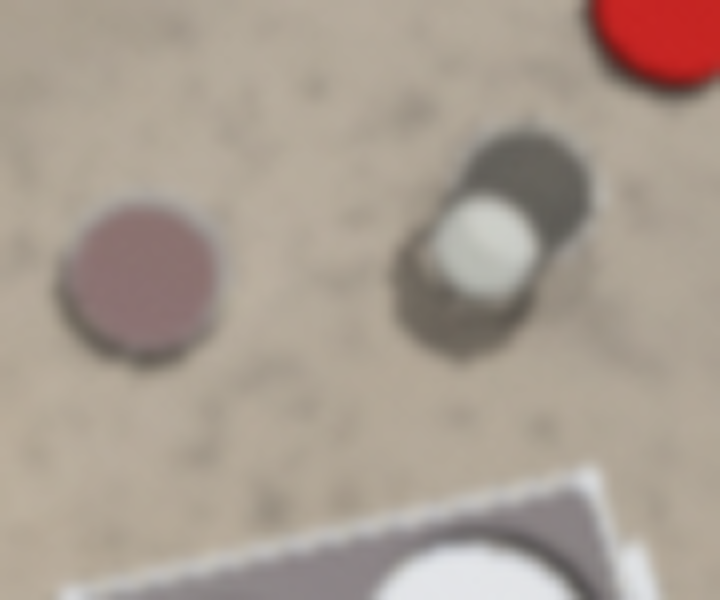

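View pics/bot.png

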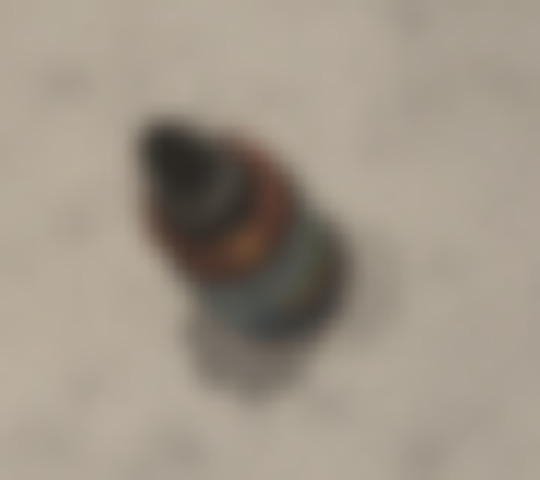

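```bash
python3 - <<'E'
from meas import *
t=cap('top');im=t['image'];hsv=cv2.cvtColor(im,cv2.COLOR_BGR2HSV)
m=cv2.inRange(im,(140,165,165),(255,255,255)); 
lb=cv2.inRange(hsv,(24,25,170),(40,90,255))
r=circ(t,lb,(132,262,158,286),33);print('label',r[:2])
dk=cv2.inRange(hsv,(0,0,0),(180,255,125)); r=circ(t,dk,(125,255,168,300),33);print('tin dark',r[:2])
def q(x,y,s,off,z): return onz(t,(x+.5)/s-.5+off[0],(y+.5)/s-.5+off[1],z).round(1)
print('cup foot',q(487,245,8,(335,140),2),'rim',q(527,191,8,(335,140),66))
print('bot',q(172,140,12,(140,150),102),q(220,205,12,(140,150),70),q(270,262,12,(140,150),0))
print('dish',q(144,274,8,(335,140),12))
cv2.imwrite('pics/tin.png',cv2.resize(im[240:310,115:215],None,fx=7,fy=7,interpolation=cv2.INTER_CUBIC))
E
```

```text
label (array([363.27160645, 337.16204834]), (43.47013854980469, 44.519344329833984))
tin dark (array([359.56100464, 331.82562256]), (66.85395812988281, 72.5440673828125))
cup foot [ 608.6 -345.5] rim [ 606.9 -343.7]
bot [637.1 290.4] [633.  288.9] [642.6 296.6]
dish [ 601.8 -224.7]
```

View pics/tin.png

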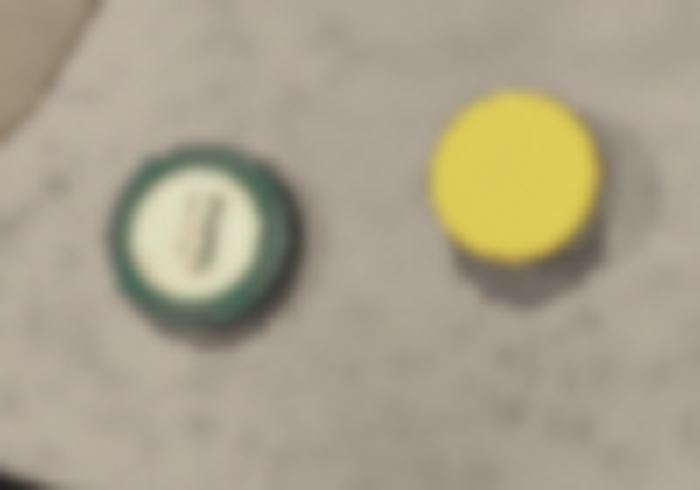

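Everything matches its description: label and lid at (195,235) and (515,178) in the crop. I'll square the tool first so the jaws lie along world x.

```bash
python3 -m jog '[{"delta_rot":[0,0,0.178],"slide":[0,0,0],"claw":-1},{"delta_rot":[0,0,0.178],"slide":[0,0,0],"claw":-1},{"delta_rot":[0,0,0.178],"slide":[0,0,0],"claw":-1},{"delta_rot":[0,0,0.178],"slide":[0,0,0],"claw":-1},{"delta_rot":[0,0,0.178],"slide":[0,0,0],"claw":-1},{"delta_rot":[0,0,0.177],"slide":[0,0,0],"claw":-1},{"delta_rot":[0,0,0.177],"slide":[0,0,0],"claw":-1},{"delta_rot":[0,0,0],"slide":[0,0,0],"claw":-1}]' 40
```

```text
time: 1.5
eef_pos: [208.5, 615.6, 231.3]
eef_rot: [0.0, 0.706, 0.708, 0.0]
contact_force: [-0.9, 0.3, -0.4]
gripper_width: 85.5
```

```bash
python3 -m jog '[{"delta_rot":[0,0,0],"slide":[-0.02,0.011,0.01],"claw":-1},{"delta_rot":[0,0,0],"slide":[-0.04,0.022,0.02],"claw":-1},{"delta_rot":[0,0,0],"slide":[-0.04,0.022,0.02],"claw":-1},{"delta_rot":[0,0,0],"slide":[-0.04,0.022,0.02],"claw":-1},{"delta_rot":[0,0,0],"slide":[-0.04,0.022,0.02],"claw":-1},{"delta_rot":[0,0,0],"slide":[-0.04,0.022,0.02],"claw":-1},{"delta_rot":[0,0,0],"slide":[-0.04,0.022,0.02],"claw":-1},{"delta_rot":[0,0,0],"slide":[-0.019,0.0115,0],"claw":-1},{"delta_rot":[0,0,0],"slide":[0,0,0],"claw":-1}]'; python3 - <<'E'
from h import *
s=arm.state();print(s['eef_pos'],s['joint_positions'].round(2))
c=cap('scene','s1.png');cv2.imwrite('pics/s1b.png',cv2.resize(c['image'][150:370,60:340],None,fx=2.7,fy=2.7,interpolation=cv2.INTER_CUBIC))
c=cap('top');cv2.imwrite('pics/t1b.png',cv2.resize(c['image'],(800,600)))
E
```

```text
time: 2.62
eef_pos: [364.2, 335.1, 101.4]
eef_rot: [0.0, 0.707, 0.707, -0.0]
contact_force: [-0.3, 1.0, -0.3]
gripper_width: 85.4
[364.22121539 335.12094699 101.3592984 ] [-1.05  0.49  0.27  2.05 -0.21  0.63 -0.64]
```

View pics/s1b.png

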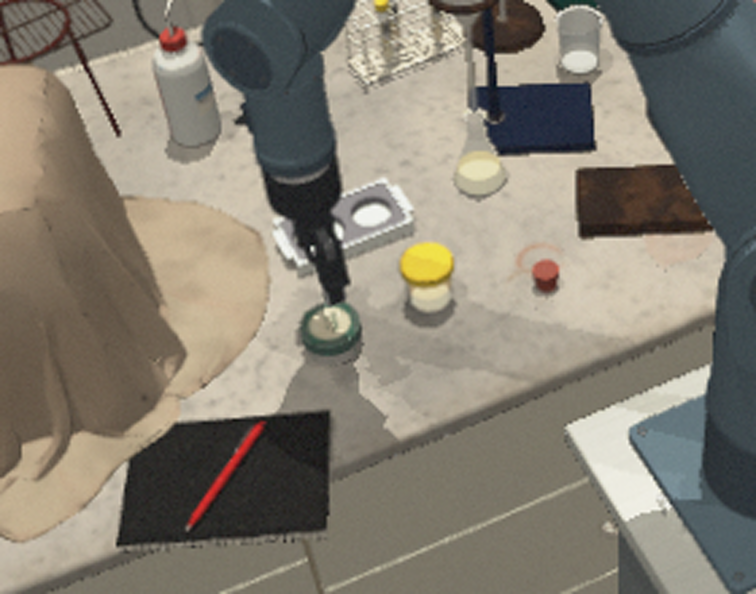

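View pics/t1b.png

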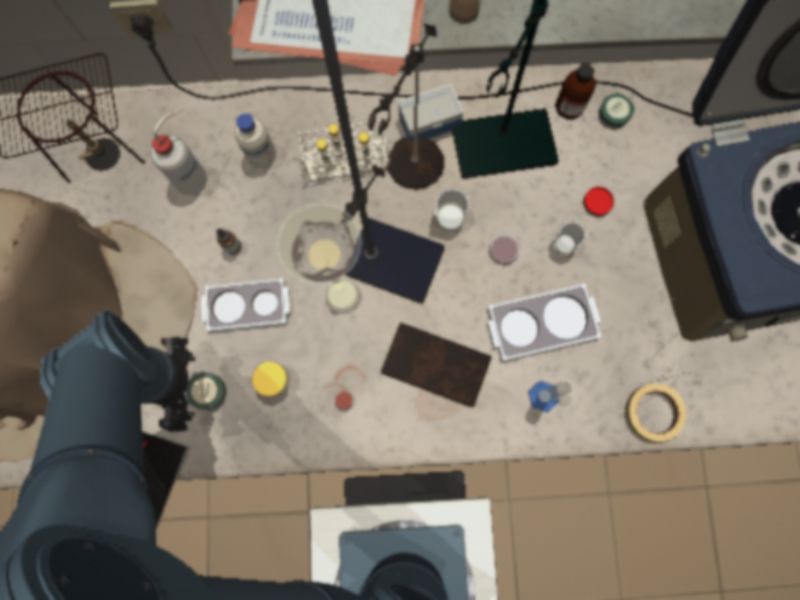

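```bash
python3 -m jog '[{"delta_rot":[0,0,0],"slide":[0,0,0.03],"claw":-1},{"delta_rot":[0,0,0],"slide":[0,0,0.03],"claw":-1},{"delta_rot":[0,0,0],"slide":[0,0,0.016],"claw":-1},{"delta_rot":[0,0,0],"slide":[0,0,0.01],"claw":-1},{"delta_rot":[0,0,0],"slide":[0,0,0],"claw":1},{"delta_rot":[0,0,0],"slide":[0,0,0],"claw":1},{"delta_rot":[0,0,0],"slide":[0,0,0],"claw":1},{"delta_rot":[0,0,0],"slide":[0,0,0],"claw":1}]' 40; python3 - <<'E'
from h import *
c=cap('scene');cv2.imwrite('pics/s2.png',cv2.resize(c['image'][210:310,120:240],None,fx=6,fy=6,interpolation=cv2.INTER_CUBIC))
E
```

```text
time: 3.72
eef_pos: [363.6, 337.1, 16.0]
eef_rot: [-0.0, 0.707, 0.707, 0.001]
contact_force: [-0.3, -0.9, 6.3]
gripper_width: 65.0
```

View pics/s2.png

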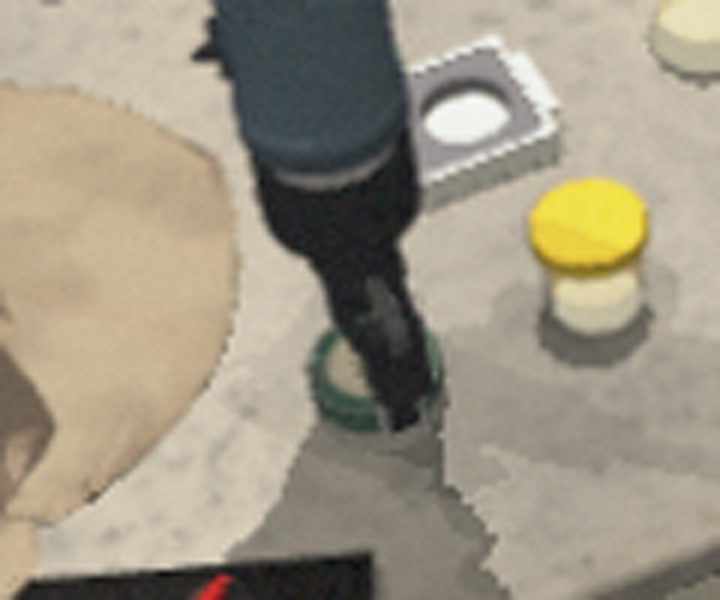

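```bash
python3 - <<'E'
from h import *
c=cap('scene');t=cap('top');im=c['image'][210:310,120:240].copy()
def f(p,cc=c): return ((proj(c,p)-[120,210]+.5)*6).round(0)
print('tin centre top',f([363,336.5,33]),'tip-x',f([363-33,336.5,22]),'yellow top',f([373.7,213.6,62]), 'tin edges y',f([363,336.5+33.5,33]),f([363,336.5-33.5,33]), f([363-33.5,336.5,33]))
print(arm.state()['gripper_width'])
cv2.imwrite('pics/t2.png',cv2.resize(t['image'][230:310,100:200],None,fx=7,fy=7,interpolation=cv2.INTER_CUBIC))
E
```

```text
tin centre top [380. 361.] tip-x [405. 422.] yellow top [597. 223.] tin edges y [315. 384.] [443. 337.] [403. 408.]
64.90709195609017
```

View pics/t2.png

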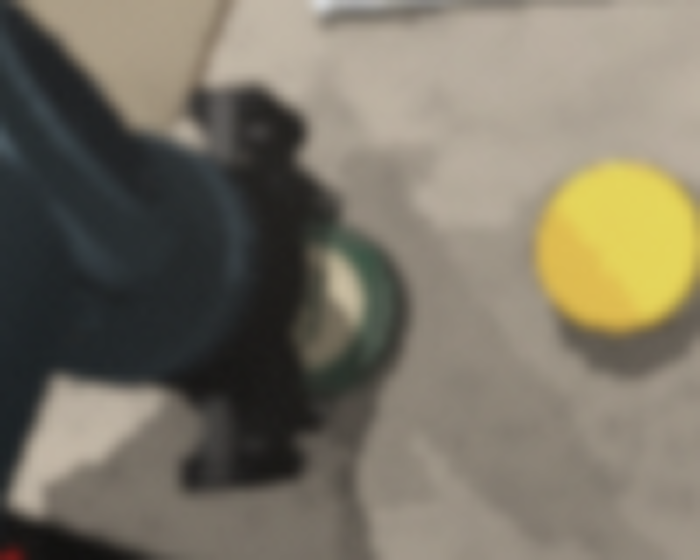

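```bash
python3 -m jog '[{"delta_rot":[0,0,0],"slide":[0,0,-0.03],"claw":1},{"delta_rot":[0,0,0],"slide":[0,0,-0.05],"claw":1},{"delta_rot":[0,0,0],"slide":[0,0,-0.05],"claw":1},{"delta_rot":[0,0,0],"slide":[-0.02,0.004,-0.05],"claw":1},{"delta_rot":[0,0,0],"slide":[-0.04,0.006,-0.02],"claw":1},{"delta_rot":[0,0,0],"slide":[-0.05,0.008,0],"claw":1},{"delta_rot":[0,0,0],"slide":[-0.05,0.008,0],"claw":1},{"delta_rot":[0,0,0],"slide":[-0.05,0.006,0],"claw":1},{"delta_rot":[0,0,0],"slide":[-0.05,0,0],"claw":1},{"delta_rot":[0,0,0],"slide":[-0.05,0.002,0],"claw":1}]' 40
python3 -m jog '[{"delta_rot":[0,0,0],"slide":[-0.05,0.01,0],"claw":1},{"delta_rot":[0,0,0],"slide":[-0.05,0.01,0],"claw":1},{"delta_rot":[0,0,0],"slide":[-0.05,0.01,0],"claw":1},{"delta_rot":[0,0,0],"slide":[-0.05,0.01,0],"claw":1},{"delta_rot":[0,0,0],"slide":[-0.05,0.01,0],"claw":1},{"delta_rot":[0,0,0],"slide":[-0.05,0.01,0],"claw":1},{"delta_rot":[0,0,0],"slide":[-0.04,0.0055,0.03],"claw":1},{"delta_rot":[0,0,0],"slide":[-0.0125,0,0.03],"claw":1},{"delta_rot":[0,0,0],"slide":[0,0,0.03],"claw":1},{"delta_rot":[0,0,0],"slide":[0,0,0],"claw":1}]' 40; python3 - <<'E'
from h import *
s=arm.state();print(s['eef_pos'],s['joint_positions'].round(2),s['gripper_width'])
c=cap('scene','s3.png');c=cap('top');cv2.imwrite('pics/t3.png',cv2.resize(c['image'][150:330,300:500],None,fx=3.3,fy=3.3))
E
```

```text
time: 5.12
eef_pos: [396.7, 25.0, 215.4]
eef_rot: [-0.0, 0.707, 0.707, 0.0]
contact_force: [1.0, -0.3, -0.2]
gripper_width: 64.8
time: 6.38
eef_pos: [460.9, -324.8, 123.4]
eef_rot: [-0.002, 0.707, 0.707, -0.001]
contact_force: [-0.1, 0.2, -1.1]
gripper_width: 65.2
[ 460.94616126 -324.78874704  123.35214573] [ 0.11  0.6   0.58  1.87 -0.45  0.8   0.92] 65.20747288970253
```

View pics/t3.png

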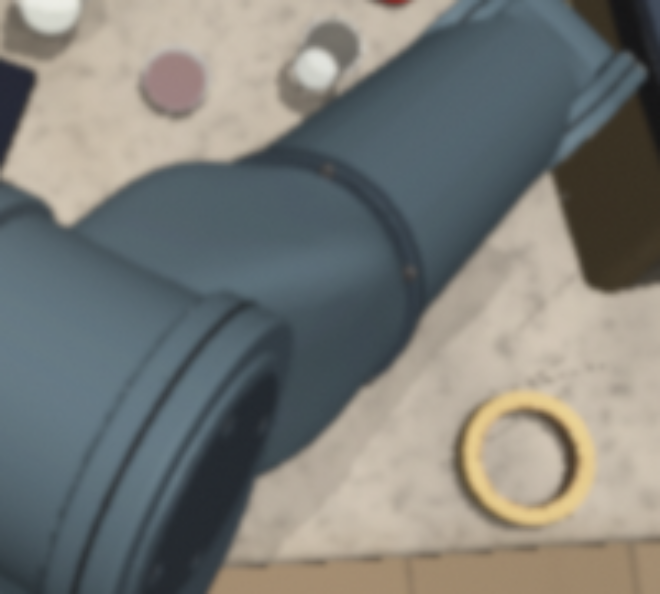

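View pics/s3.png

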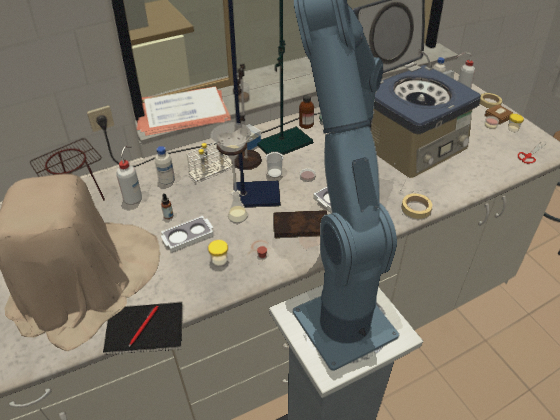

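```bash
python3 -m jog '[{"delta_rot":[0,0,0],"slide":[0,0,0.04],"claw":1},{"delta_rot":[0,0,0],"slide":[0,0,0.035],"claw":1},{"delta_rot":[0,0,0],"slide":[0,0,0.015],"claw":1},{"delta_rot":[0,0,0],"slide":[0,0,0.008],"claw":1},{"delta_rot":[0,0,0],"slide":[0,0,0.005],"claw":1},{"delta_rot":[0,0,0],"slide":[0,0,0],"claw":1},{"delta_rot":[0,0,0],"slide":[0,0,0],"claw":1}]' 40; python3 - <<'E'
from h import *
s=arm.state();print(s['eef_pos'],s['contact_force'],s['joint_positions'].round(2),s['gripper_width'])
E
```

```text
time: 7.35
eef_pos: [463.1, -326.2, 23.0]
eef_rot: [0.001, 0.707, 0.707, 0.0]
contact_force: [-0.5, -0.1, -1.5]
gripper_width: 65.0
[ 463.12398552 -326.19225565   22.9683851 ] [-0.46402311 -0.09688028 -1.52531006] [ 0.19  0.76  0.47  1.9  -0.56  0.62  1.01] 64.977715324438
```

Just above the floor, with no contact yet. I'll ease down 2 mm, release and lift.

```bash
python3 -m jog '[{"delta_rot":[0,0,0],"slide":[0,0,0.001],"claw":1},{"delta_rot":[0,0,0],"slide":[0,0,0.001],"claw":1},{"delta_rot":[0,0,0],"slide":[0,0,0],"claw":1},{"delta_rot":[0,0,0],"slide":[0,0,0],"claw":-1},{"delta_rot":[0,0,0],"slide":[0,0,0],"claw":-1},{"delta_rot":[0,0,0],"slide":[0,0,0],"claw":-1},{"delta_rot":[0,0,0],"slide":[0,0,-0.03],"claw":-1},{"delta_rot":[0,0,0],"slide":[0,0,-0.05],"claw":-1},{"delta_rot":[0,0,0],"slide":[0,0,-0.05],"claw":-1},{"delta_rot":[0,0,0],"slide":[0.02,0.02,-0.03],"claw":-1}]' 40; python3 - <<'E'
from h import *
c=cap('scene','s4.png');c=cap('top');cv2.imwrite('pics/t4.png',cv2.resize(c['image'][150:330,300:500],None,fx=3.3,fy=3.3))
E
```

```text
time: 8.6
eef_pos: [481.8, -308.3, 183.0]
eef_rot: [0.001, 0.709, 0.705, -0.0]
contact_force: [0.6, 1.1, 0.8]
gripper_width: 85.1
```

View pics/t4.png

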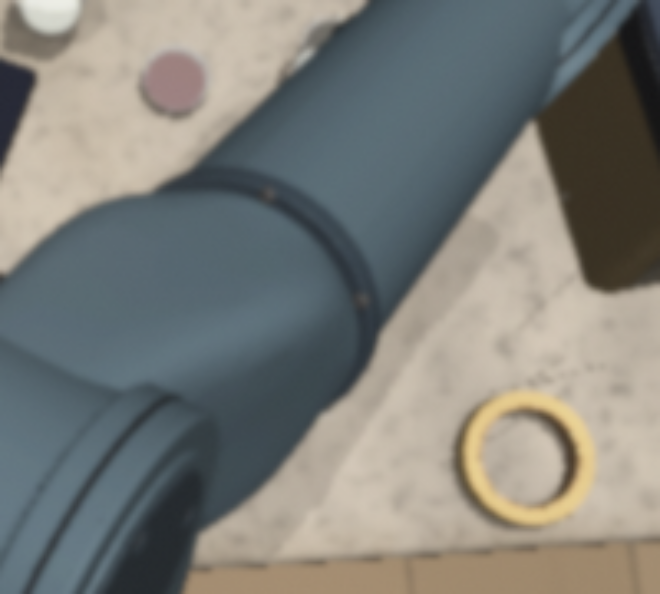

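```bash
python3 -m jog '[{"delta_rot":[0,0,0],"slide":[0.025,0.035,0],"claw":-1},{"delta_rot":[0,0,0],"slide":[0.03,0.04,0],"claw":-1},{"delta_rot":[0,0,0],"slide":[0.0267,0.0428,0.02],"claw":-1},{"delta_rot":[0,0,0],"slide":[0,0,0.04],"claw":-1},{"delta_rot":[0,0,0],"slide":[0,0,0.04],"claw":-1},{"delta_rot":[0,0,0],"slide":[0,0,0],"claw":-1}]' 40; python3 - <<'E'
from h import *
s=arm.state();print(s['eef_pos'],s['joint_positions'].round(2))
c=cap('scene');cv2.imwrite('pics/s5.png',cv2.resize(c['image'][130:240,220:400],None,fx=4,fy=4));c=cap('top');cv2.imwrite('pics/t5.png',cv2.resize(c['image'][120:330,290:490],None,fx=2.8,fy=2.8))
E
```

```text
time: 9.45
eef_pos: [597.4, -223.3, 76.7]
eef_rot: [-0.003, 0.707, 0.707, -0.002]
contact_force: [-0.4, -0.8, 0.2]
gripper_width: 85.6
[ 597.36893187 -223.26398268   76.71464302] [-0.07  0.78  0.54  1.69 -0.5   0.83  0.69]
```

View pics/t5.png

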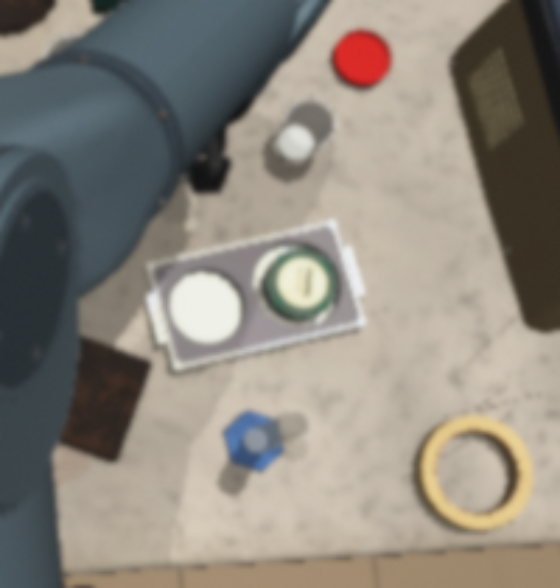

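View pics/s5.png

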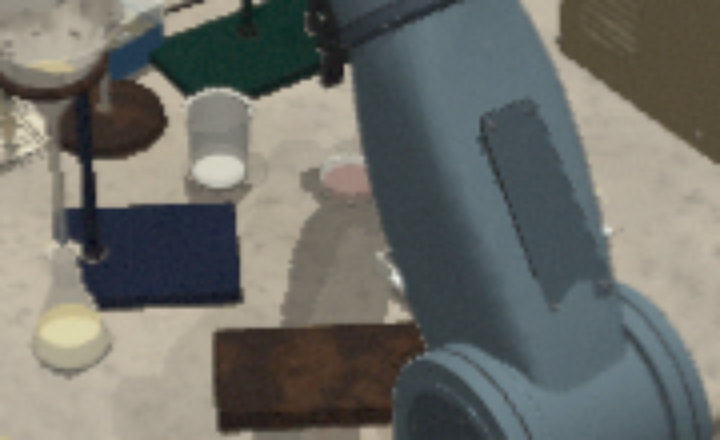

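```bash
python3 - <<'E'
from meas import *
t=cap('top');im=t['image'];hsv=cv2.cvtColor(im,cv2.COLOR_BGR2HSV)
cv2.imwrite('pics/tin2.png',cv2.resize(im[200:250,335:430],None,fx=8,fy=8,interpolation=cv2.INTER_CUBIC))
lb=cv2.inRange(hsv,(24,25,170),(40,90,255))
for z in (38,):print('label',circ(t,lb,(384,208,412,234),z)[:2])
g=cv2.inRange(hsv,(40,40,0),(100,255,150));print('green',circ(t,g,(376,200,418,240),z)[:2])
print(arm.state()['eef_pos'])
E
```

```text
label (array([ 461.05786133, -326.11801147]), (45.456634521484375, 46.227420806884766))
green (array([ 447.59875488, -304.0869751 ]), (15.387679100036621, 39.27546310424805))
[ 601.11900798 -225.17278583   81.74435107]
```

View pics/tin2.png

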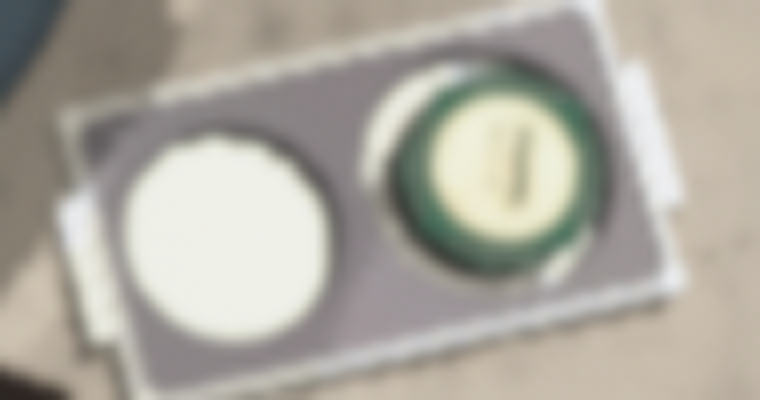

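The tin sits in its pocket, 2 mm off centre. Now I'll grip the pink dish.

```bash
python3 -m jog '[{"delta_rot":[0,0,0],"slide":[0,0,0.03],"claw":-1},{"delta_rot":[0,0,0],"slide":[0,0,0.03],"claw":-1},{"delta_rot":[0,0,0],"slide":[0,0,0.012],"claw":-1},{"delta_rot":[0,0,0],"slide":[0,0,0.0065],"claw":-1},{"delta_rot":[0,0,0],"slide":[0,0,0],"claw":-1},{"delta_rot":[0,0,0],"slide":[0,0,0],"claw":1},{"delta_rot":[0,0,0],"slide":[0,0,0],"claw":1},{"delta_rot":[0,0,0],"slide":[0,0,0],"claw":1},{"delta_rot":[0,0,0],"slide":[0,0,0],"claw":1},{"delta_rot":[0,0,0],"slide":[0,0,0],"claw":1}]' 30
```

```text
time: 10.85
eef_pos: [601.3, -224.5, 3.0]
eef_rot: [0.001, 0.707, 0.707, 0.0]
contact_force: [0.1, 1.3, 4.6]
gripper_width: 55.0
```

```bash
python3 -m jog '[{"delta_rot":[0,0,0],"slide":[0,0,-0.02],"claw":1},{"delta_rot":[0,0,0],"slide":[0,0,-0.03],"claw":1},{"delta_rot":[0,0,0],"slide":[0,0,-0.05],"claw":1},{"delta_rot":[0,0,0],"slide":[0,0,0],"claw":1}]'; python3 - <<'E'
from meas import *
t=cap('top');im=t['image'];print(arm.state()['eef_pos'],arm.state()['gripper_width'])
cv2.imwrite('pics/t6.png',cv2.resize(im[110:230,320:440],None,fx=5,fy=5,interpolation=cv2.INTER_CUBIC))
c=cap('scene')
cv2.imwrite('pics/s6.png',cv2.resize(c['image'][110:240,220:420],None,fx=4,fy=4,interpolation=cv2.INTER_CUBIC))
E
```

```text
time: 11.35
eef_pos: [603.4, -226.0, 107.3]
eef_rot: [0.004, 0.707, 0.707, 0.002]
contact_force: [0.6, -0.3, -0.9]
gripper_width: 55.1
[ 602.02016745 -224.89555411  104.86331918] 54.696614782571736
```

View pics/t6.png

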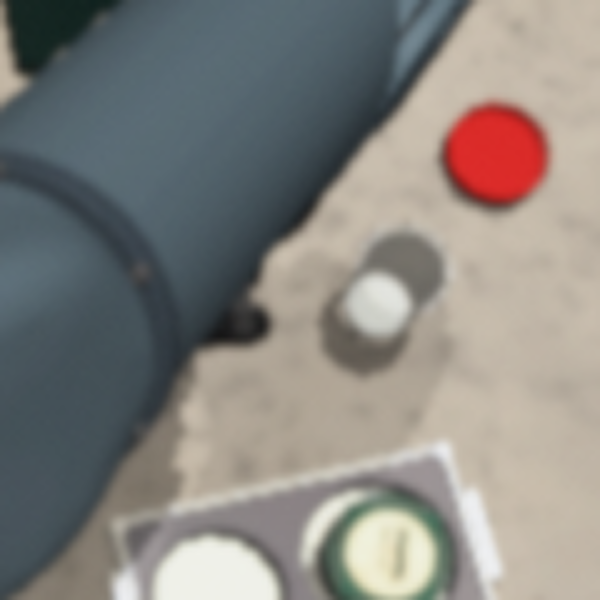

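View pics/s6.png

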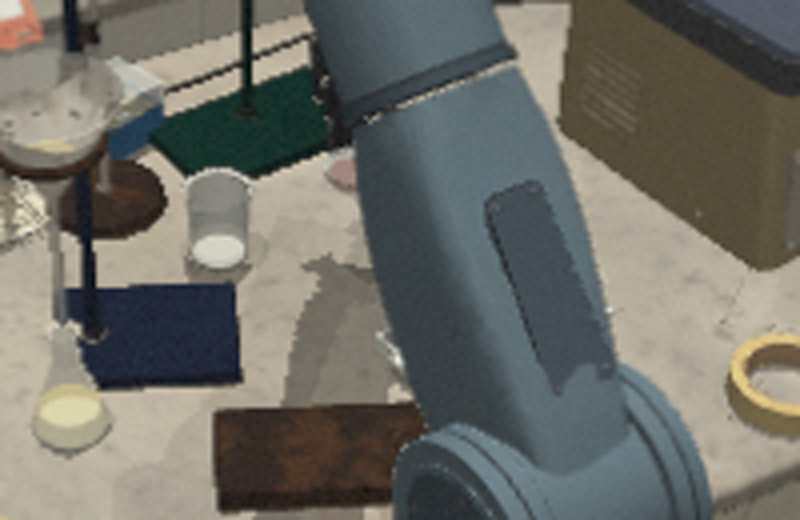

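```bash
python3 -m jog '[{"delta_rot":[0,0,0],"slide":[-0.015,-0.02,0],"claw":1},{"delta_rot":[0,0,0],"slide":[-0.025,-0.035,0],"claw":1},{"delta_rot":[0,0,0],"slide":[-0.03,-0.04,0],"claw":1},{"delta_rot":[0,0,0],"slide":[-0.02,-0.03,0],"claw":1},{"delta_rot":[0,0,0],"slide":[-0.0118,-0.014,0.02],"claw":1},{"delta_rot":[0,0,0],"slide":[0,0,0.02],"claw":1},{"delta_rot":[0,0,0],"slide":[0,0,0.012],"claw":1},{"delta_rot":[0,0,0],"slide":[0,0,0.006],"claw":1},{"delta_rot":[0,0,0],"slide":[0,0,0],"claw":1},{"delta_rot":[0,0,0],"slide":[0,0,0],"claw":1}]'; python3 - <<'E'
from meas import *
P=[arm.state() for _ in range(1)];print(P[0]['eef_pos'],P[0]['contact_force'])
E
```

```text
time: 12.7
eef_pos: [462.1, -326.0, 44.2]
eef_rot: [0.0, 0.707, 0.707, 0.0]
contact_force: [0.1, 0.0, -0.2]
gripper_width: 54.9
[ 462.093806   -326.01290603   44.20375296] [ 0.14133055  0.01888945 -0.20312404]
```

```bash
python3 -m jog '[{"delta_rot":[0,0,0],"slide":[0,0,0.0015],"claw":1},{"delta_rot":[0,0,0],"slide":[0,0,0.001],"claw":1},{"delta_rot":[0,0,0],"slide":[0,0,0],"claw":1},{"delta_rot":[0,0,0],"slide":[0,0,0],"claw":1}]'; python3 -m jog '[{"delta_rot":[0,0,0],"slide":[0,0,0.001],"claw":1},{"delta_rot":[0,0,0],"slide":[0,0,0],"claw":1},{"delta_rot":[0,0,0],"slide":[0,0,0],"claw":1}]'
```

```text
time: 13.2
eef_pos: [461.5, -326.0, 41.4]
eef_rot: [0.0, 0.707, 0.707, 0.0]
contact_force: [-0.2, -0.0, -0.4]
gripper_width: 55.1
time: 13.58
eef_pos: [461.6, -326.0, 41.0]
eef_rot: [0.0, 0.707, 0.707, 0.0]
contact_force: [-2.1, 1.2, 8.5]
gripper_width: 55.3
```

Contact at 8.5 N, so I'll release gently and lift clear.

```bash
python3 -m jog '[{"delta_rot":[0,0,0],"slide":[0,0,-0.0005],"claw":1},{"delta_rot":[0,0,0],"slide":[0,0,0],"claw":0.1},{"delta_rot":[0,0,0],"slide":[0,0,0],"claw":-0.4},{"delta_rot":[0,0,0],"slide":[0,0,0],"claw":-1},{"delta_rot":[0,0,0],"slide":[0,0,0],"claw":-1},{"delta_rot":[0,0,0],"slide":[0,0,-0.03],"claw":-1},{"delta_rot":[0,0,0],"slide":[0,0,-0.05],"claw":-1},{"delta_rot":[0,0,0],"slide":[0,0,-0.05],"claw":-1},{"delta_rot":[0,0,0],"slide":[0.03,0,-0.05],"claw":-1},{"delta_rot":[0,0,0],"slide":[0.05,-0.005,0],"claw":-1}]'
python3 -m jog '[{"delta_rot":[0,0,0],"slide":[0.05,-0.015,0],"claw":-1},{"delta_rot":[0,0,0],"slide":[0.05,-0.015,0],"claw":-1},{"delta_rot":[0,0,0],"slide":[0.05,-0.01,0],"claw":-1},{"delta_rot":[0,0,0],"slide":[0.05,-0.01,0],"claw":-1},{"delta_rot":[0,0,0],"slide":[0.05,-0.006,0],"claw":-1},{"delta_rot":[0,0,0],"slide":[0.05,0,0],"claw":-1},{"delta_rot":[0,0,0],"slide":[0.05,0,0],"claw":-1},{"delta_rot":[0,0,0],"slide":[0.05,-0.007,0],"claw":-1},{"delta_rot":[0,0,0],"slide":[0.0396,-0.01,0],"claw":-1},{"delta_rot":[0,0,0],"slide":[0.02,-0.0095,0.02],"claw":-1}]'
python3 - <<'E'
from meas import *
t=cap('top');im=t['image'];print(arm.state()['eef_pos'],arm.state()['joint_positions'].round(2))
cv2.imwrite('pics/t7.png',cv2.resize(im[190:270,330:430],None,fx=7,fy=7,interpolation=cv2.INTER_CUBIC))
c=cap('scene')
cv2.imwrite('pics/s7.png',cv2.resize(c['image'][130:300,130:400],None,fx=2.9,fy=2.9,interpolation=cv2.INTER_CUBIC))
E
```

```text
time: 14.82
eef_pos: [458.6, -248.0, 224.4]
eef_rot: [0.004, 0.708, 0.706, 0.001]
contact_force: [0.7, 0.7, -0.9]
gripper_width: 85.2
time: 16.08
eef_pos: [374.3, 216.6, 201.5]
eef_rot: [-0.0, 0.706, 0.708, 0.002]
contact_force: [0.7, 0.5, -0.6]
gripper_width: 85.5
[371.34543971 217.22527087 198.72614846] [-1.03  0.22  0.45  2.14 -0.13  0.81 -0.49]
```

View pics/t7.png

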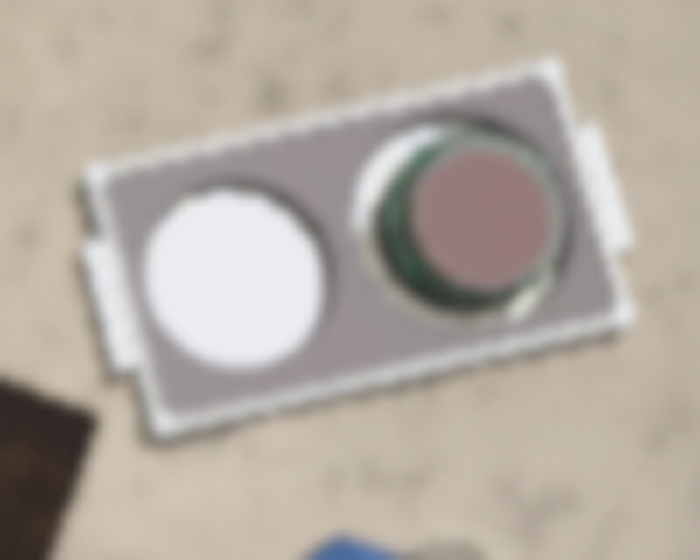

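View pics/s7.png

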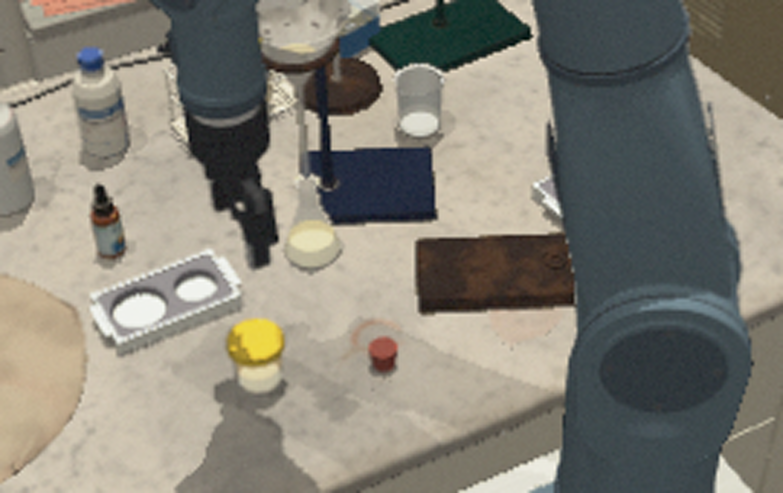

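```bash
python3 - <<'E'
from meas import *
t=cap('top');im=t['image'];hsv=cv2.cvtColor(im,cv2.COLOR_BGR2HSV)
d=cv2.inRange(hsv,(0,38,60),(8,255,190))|cv2.inRange(hsv,(160,38,60),(180,255,190))
for z in (45,50,53): print(circ(t,d,(384,208,414,236),z)[:2])
def q(x,y,s,off,z): return onz(t,(x+.5)/s-.5+off[0],(y+.5)/s-.5+off[1],z).round(1)
print(q(484,220,7,(330,190),50))
# tin: left/bottom silhouette points expected for centre (461,-326), z 38
for a in (90,120,150,180,210):
    p=proj(t,[461+33.5*np.cos(np.radians(a)),-326+33.5*np.sin(np.radians(a)),36]); print(a,((p-[330,190]+.5)*7).round(0))
E
```

```text
(array([ 458.79470825, -326.68563843]), (44.16128158569336, 45.91622543334961))
(array([ 457.86904907, -325.3890686 ]), (43.971343994140625, 45.71874237060547))
(array([ 457.31365967, -324.61114502]), (43.85738754272461, 45.60026168823242))
[ 457.3 -326. ]
90 [385. 223.]
120 [402. 267.]
150 [438. 297.]
180 [484. 307.]
210 [528. 292.]
```

The dish sits about 2 mm from the tin's centre, which is fine. Next is the sample pot.

```bash
python3 -m jog '[{"delta_rot":[0,0,0],"slide":[0,0,0.04],"claw":-1},{"delta_rot":[0,0,0],"slide":[0,0,0.05],"claw":-1},{"delta_rot":[0,0,0],"slide":[0,0,0.04],"claw":-1},{"delta_rot":[0,0,0],"slide":[0,0,0.02],"claw":-1},{"delta_rot":[0,0,0],"slide":[0,0,0.005],"claw":-1},{"delta_rot":[0,0,0],"slide":[0,0,0],"claw":1},{"delta_rot":[0,0,0],"slide":[0,0,0],"claw":1},{"delta_rot":[0,0,0],"slide":[0,0,0],"claw":1},{"delta_rot":[0,0,0],"slide":[0,0,0],"claw":1},{"delta_rot":[0,0,0],"slide":[0,0,0],"claw":1}]' 40
python3 -m jog '[{"delta_rot":[0,0,0],"slide":[0,0,-0.02],"claw":1},{"delta_rot":[0,0,0],"slide":[0,0,-0.05],"claw":1},{"delta_rot":[0,0,0],"slide":[0,0,0],"claw":1}]'
python3 - <<'E'
from meas import *
t=cap('top');c=cap('scene')
cv2.imwrite('pics/s8.png',cv2.resize(c['image'][180:300,150:300],None,fx=4.5,fy=4.5,interpolation=cv2.INTER_CUBIC))
E
```

```text
time: 17.48
eef_pos: [375.0, 213.9, 47.2]
eef_rot: [0.0, 0.707, 0.707, 0.001]
contact_force: [-0.1, -1.8, 6.8]
gripper_width: 56.4
time: 17.85
eef_pos: [376.3, 215.2, 119.3]
eef_rot: [0.0, 0.707, 0.707, 0.004]
contact_force: [0.2, 0.3, -0.8]
gripper_width: 56.5
```

View pics/s8.png

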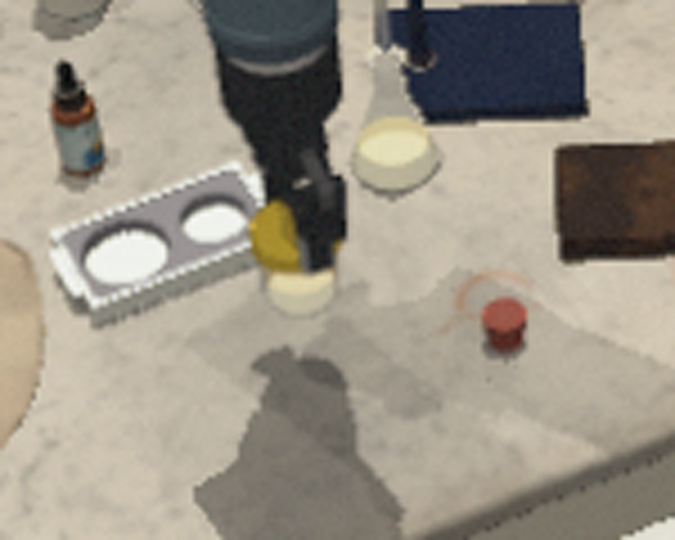

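```bash
python3 - <<'E'
from h import *
c=cap('scene');t=cap('top')
f=lambda p:((proj(c,p)-[150,180]+.5)*4.5).round(0)
print('TCP-centre lid top',f([374,213.6,132]),'lid y edges',f([374,244,126]),f([374,183,126]),'tip -x',f([374-29,213.6,120]),'pot bottom',f([374,213.6,70]), f([374,213.6+27,70]),f([374,213.6-27,70]))
cv2.imwrite('pics/s9.png',cv2.resize(c['image'][210:255,195:235],None,fx=13,fy=13,interpolation=cv2.INTER_CUBIC))
cv2.imwrite('pics/t9.png',cv2.resize(t['image'][230:300,140:230],None,fx=7,fy=7,interpolation=cv2.INTER_CUBIC))
E
```

```text
TCP-centre lid top [303. 228.] lid y edges [260. 250.] [347. 219.] tip -x [321. 270.] pot bottom [311. 293.] [273. 307.] [349. 280.]
```

View pics/s9.png

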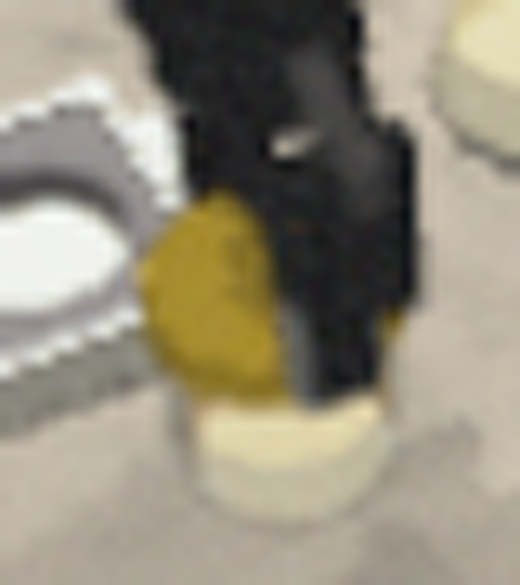

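View pics/t9.png

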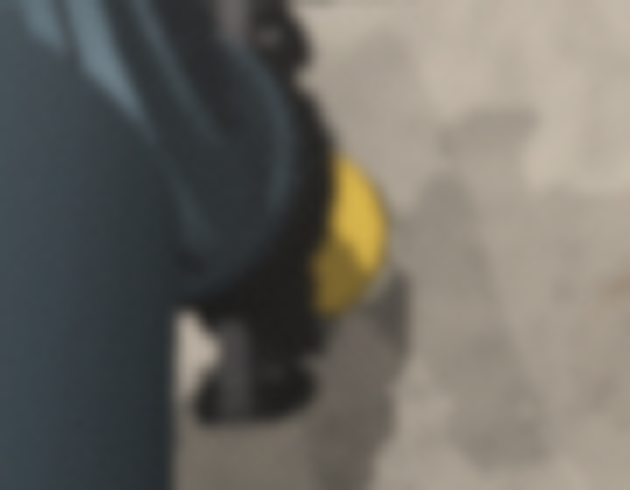

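```bash
python3 -m jog '[{"delta_rot":[0,0,0],"slide":[-0.02,0.004,-0.05],"claw":1},{"delta_rot":[0,0,0],"slide":[-0.04,0.008,-0.05],"claw":1},{"delta_rot":[0,0,0],"slide":[-0.05,0.008,0],"claw":1},{"delta_rot":[0,0,0],"slide":[-0.05,0.002,0],"claw":1},{"delta_rot":[0,0,0],"slide":[-0.05,0.008,0],"claw":1},{"delta_rot":[0,0,0],"slide":[-0.05,0.01,0],"claw":1},{"delta_rot":[0,0,0],"slide":[-0.05,0.012,0],"claw":1},{"delta_rot":[0,0,0],"slide":[-0.05,0.012,0],"claw":1},{"delta_rot":[0,0,0],"slide":[-0.05,0.008,0],"claw":1},{"delta_rot":[0,0,0],"slide":[-0.0426,0.002,0],"claw":1}]'
python3 -m jog '[{"delta_rot":[0,0,0],"slide":[0,0,0.03],"claw":1},{"delta_rot":[0,0,0],"slide":[0,0,0.05],"claw":1},{"delta_rot":[0,0,0],"slide":[0,0,0.04],"claw":1},{"delta_rot":[0,0,0],"slide":[0,0,0.025],"claw":1},{"delta_rot":[0,0,0],"slide":[0,0,0.015],"claw":1},{"delta_rot":[0,0,0],"slide":[0,0,0.003],"claw":1},{"delta_rot":[0,0,0],"slide":[0,0,0],"claw":1},{"delta_rot":[0,0,0],"slide":[0,0,0],"claw":1}]'
```

```text
time: 19.3
eef_pos: [447.3, -239.6, 213.1]
eef_rot: [-0.001, 0.707, 0.707, -0.001]
contact_force: [1.0, 0.1, 0.1]
gripper_width: 56.5
time: 20.3
eef_pos: [447.2, -237.6, 51.5]
eef_rot: [-0.001, 0.707, 0.707, 0.0]
contact_force: [-2.8, 1.1, 6.7]
gripper_width: 56.5
```

```bash
python3 - <<'E'
from h import *
c=cap('scene');t=cap('top')
cv2.imwrite('pics/s10.png',c['image'])
cv2.imwrite('pics/t10.png',cv2.resize(t['image'][180:290,310:440],None,fx=5,fy=5,interpolation=cv2.INTER_CUBIC))
s=arm.state();print(s['contact_force'],s['eef_pos'])
E
```

```text
[-1.57707865  0.52483364  5.52104958] [ 447.22396188 -237.65399684   51.54397102]
```

View pics/t10.png

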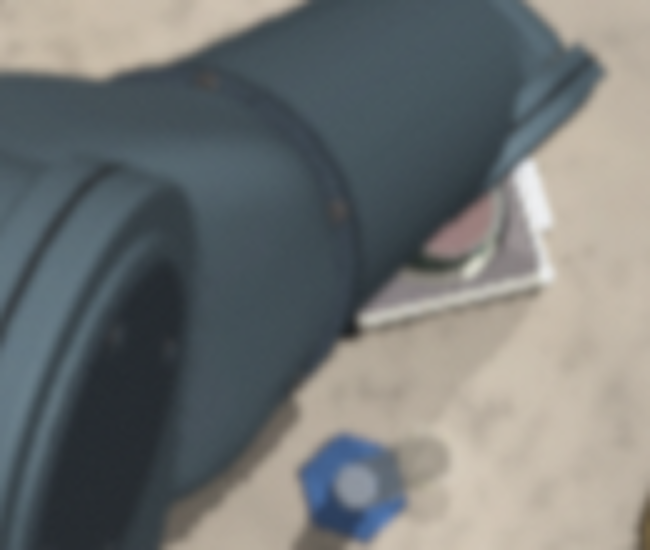

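View pics/s10.png

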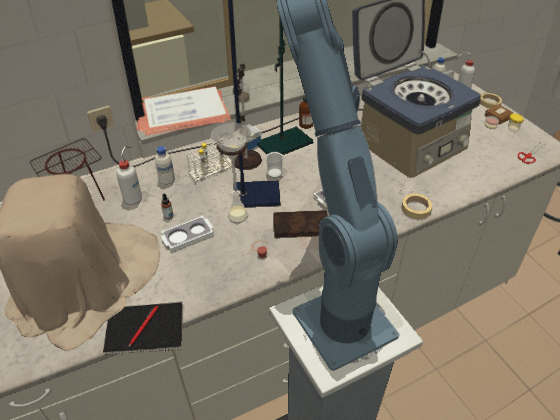

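Contact is near the expected floor height, so I'll let it settle with a small press, then release and lift.

```bash
python3 -m jog '[{"delta_rot":[0,0,0],"slide":[0,0,0.0007],"claw":1},{"delta_rot":[0,0,0],"slide":[0,0,0],"claw":0.2},{"delta_rot":[0,0,0],"slide":[0,0,0],"claw":-0.3},{"delta_rot":[0,0,0],"slide":[0,0,0],"claw":-1},{"delta_rot":[0,0,0],"slide":[0,0,0],"claw":-1},{"delta_rot":[0,0,0],"slide":[0,0,-0.02],"claw":-1},{"delta_rot":[0,0,0],"slide":[0,0,-0.05],"claw":-1},{"delta_rot":[0,0,0],"slide":[0,0,-0.05],"claw":-1},{"delta_rot":[0,0,0],"slide":[0.03,0.03,-0.03],"claw":-1},{"delta_rot":[0,0,0],"slide":[0.03,0.03,0],"claw":-1}]'; python3 - <<'E'
from h import *
t=cap('top')
cv2.imwrite('pics/t11.png',cv2.resize(t['image'][150:290,310:440],None,fx=4.2,fy=4.2,interpolation=cv2.INTER_CUBIC))
E
```

```text
time: 21.65
eef_pos: [510.0, -177.8, 203.2]
eef_rot: [0.002, 0.707, 0.707, 0.002]
contact_force: [0.8, 0.3, -0.3]
gripper_width: 85.4
```

View pics/t11.png

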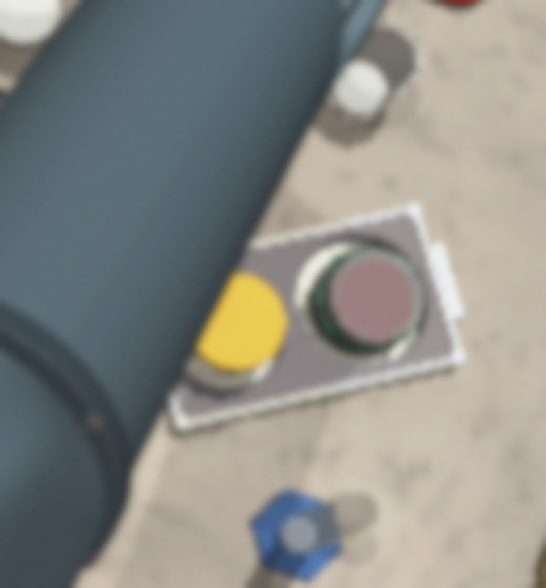

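```bash
python3 -m jog '[{"delta_rot":[0,0,0],"slide":[-0.03,0.02,0],"claw":-1},{"delta_rot":[0,0,0],"slide":[-0.05,0.03,0],"claw":-1},{"delta_rot":[0,0,0],"slide":[-0.05,0.03,0],"claw":-1},{"delta_rot":[0,0,0],"slide":[-0.0356,0.0198,0.02],"claw":-1},{"delta_rot":[0,0,0],"slide":[0,0,0.05],"claw":-1},{"delta_rot":[0,0,0],"slide":[0,0,0],"claw":-1},{"delta_rot":[0,0,0],"slide":[0,0,0],"claw":-1}]'; python3 - <<'E'
from h import *
t=cap('top');c=cap('scene');s=arm.state();print(s['eef_pos'],s['joint_positions'].round(2))
cv2.imwrite('pics/t12.png',cv2.resize(t['image'][110:260,320:480],None,fx=4,fy=4,interpolation=cv2.INTER_CUBIC))
E
```

```text
time: 22.58
eef_pos: [608.0, -343.3, 131.9]
eef_rot: [0.001, 0.707, 0.707, 0.0]
contact_force: [1.2, -0.4, 0.8]
gripper_width: 85.3
[ 608.7216938  -343.66671129  133.01143268] [ 0.08  0.8   0.61  1.5  -0.51  1.    0.82]
```

View pics/t12.png

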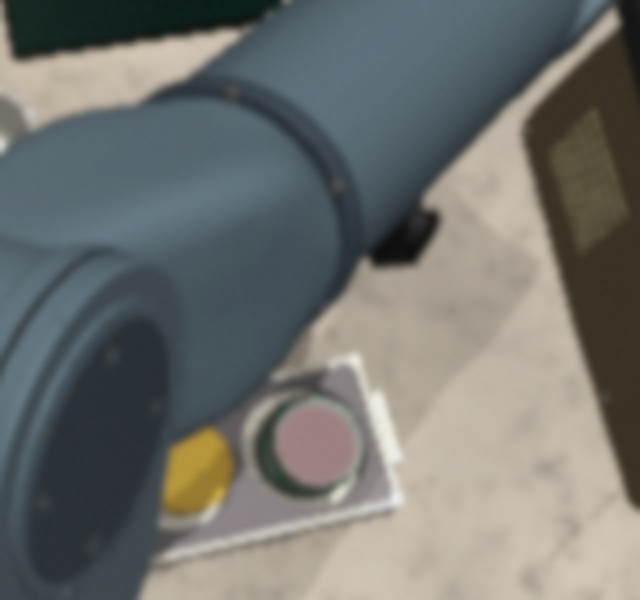

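```bash
python3 - <<'E'
from h import *
t=cap('top');c=cap('scene')
a=cv2.resize(c['image'][0:240,180:540],None,fx=2.2,fy=2.2,interpolation=cv2.INTER_CUBIC)
cv2.imwrite('pics/s12.png',a);cv2.imwrite('pics/t12b.png',t['image'])
E
```

```text
(no output)
```

View pics/s12.png

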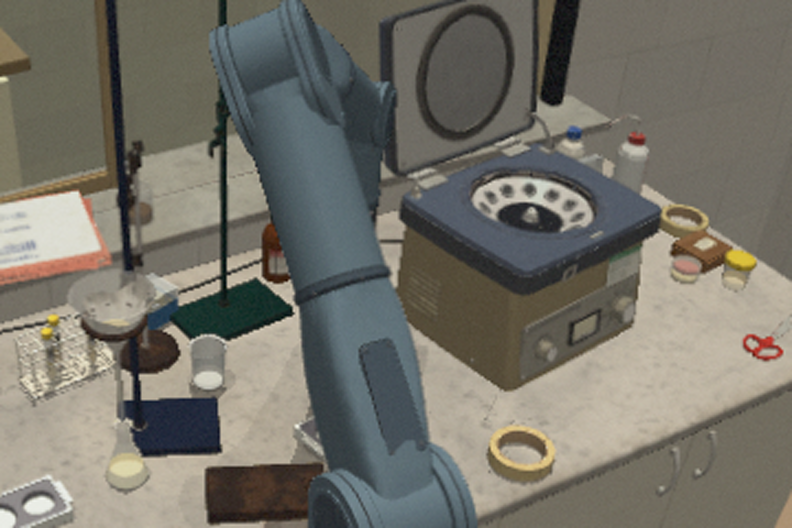

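View pics/t12b.png

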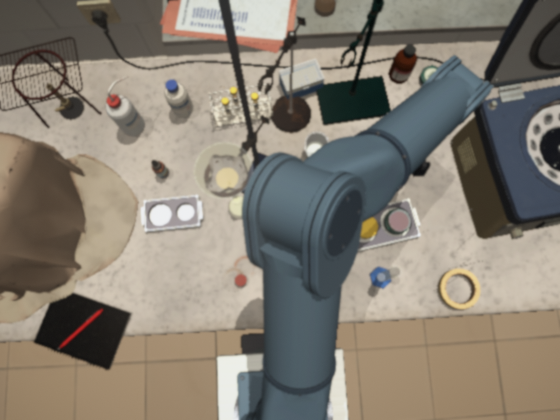

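```bash
python3 - <<'E'
from h import *
t=cap('top')
for p in ((486,237),(456,140),(478,120)): print(p,onz(t,*p,0).round(),onz(t,*p,200).round())
for z in (200,250,300,350,400): print(z,proj(t,[608,-344.5,z]).round())
E
```

```text
(486, 237) [ 409. -570.] [ 382. -479.]
(456, 140) [ 688. -527.] [ 615. -444.]
(478, 120) [ 745. -600.] [ 662. -504.]
200 [414. 145.]
250 [420. 137.]
300 [427. 128.]
350 [434. 118.]
400 [442. 108.]
```

The centrifuge is about 195 mm away, so it's clear. Going down to the cup.

```bash
python3 -m jog '[{"delta_rot":[0,0,0],"slide":[0,0,0.03],"claw":-1},{"delta_rot":[0,0,0],"slide":[0,0,0.04],"claw":-1},{"delta_rot":[0,0,0],"slide":[0,0,0.015],"claw":-1},{"delta_rot":[0,0,0],"slide":[0,0,0.006],"claw":-1},{"delta_rot":[0,0,0],"slide":[0,0,0],"claw":-1},{"delta_rot":[0,0,0],"slide":[0,0,0],"claw":1},{"delta_rot":[0,0,0],"slide":[0,0,0],"claw":1},{"delta_rot":[0,0,0],"slide":[0,0,0],"claw":1},{"delta_rot":[0,0,0],"slide":[0,0,0],"claw":1},{"delta_rot":[0,0,0],"slide":[0,0,0],"claw":1}]' 25;python3 -m jog '[{"delta_rot":[0,0,0],"slide":[0,0,-0.02],"claw":1},{"delta_rot":[0,0,0],"slide":[0,0,-0.04],"claw":1},{"delta_rot":[0,0,0],"slide":[0,0,-0.05],"claw":1},{"delta_rot":[0,0,0],"slide":[0,0,-0.05],"claw":1},{"delta_rot":[0,0,0],"slide":[0.03,-0.02,-0.05],"claw":1},{"delta_rot":[0,0,0],"slide":[0.04,-0.03,0],"claw":1},{"delta_rot":[0,0,0],"slide":[0.05,-0.04,0],"claw":1},{"delta_rot":[0,0,0],"slide":[0.05,-0.04,0],"claw":1},{"delta_rot":[0,0,0],"slide":[0.05,-0.03,0],"claw":1}]'
```

```text
time: 24.08
eef_pos: [608.2, -343.9, 40.7]
eef_rot: [0.001, 0.707, 0.707, 0.0]
contact_force: [-1.0, 1.0, 5.8]
gripper_width: 48.8
time: 25.2
eef_pos: [447.6, -124.5, 250.0]
eef_rot: [-0.0, 0.707, 0.707, 0.001]
contact_force: [1.2, 0.9, -0.4]
gripper_width: 49.1
```

```bash
python3 -m jog '[{"delta_rot":[0,0,0],"slide":[0.05,-0.023,0],"claw":1},{"delta_rot":[0,0,0],"slide":[0.05,-0.018,0],"claw":1},{"delta_rot":[0,0,0],"slide":[0.05,-0.007,0],"claw":1},{"delta_rot":[0,0,0],"slide":[0.05,-0.003,0],"claw":1},{"delta_rot":[0,0,0],"slide":[0.05,0,0],"claw":1},{"delta_rot":[0,0,0],"slide":[0.05,0.005,0],"claw":1},{"delta_rot":[0,0,0],"slide":[0.05,0.03,0],"claw":1},{"delta_rot":[0,0,0],"slide":[0.04,0.045,0],"claw":1},{"delta_rot":[0,0,0],"slide":[0.0316,0.0422,0.03],"claw":1},{"delta_rot":[0,0,0],"slide":[0,0,0.05],"claw":1}]';python3 -m jog '[{"delta_rot":[0,0,0],"slide":[0,0,0.05],"claw":1},{"delta_rot":[0,0,0],"slide":[0,0,0.03],"claw":1},{"delta_rot":[0,0,0],"slide":[0,0,0],"claw":1},{"delta_rot":[0,0,0],"slide":[0,0,0],"claw":1}]'; python3 - <<'E'
from h import *
t=cap('top');c=cap('scene');s=arm.state();print(s['eef_pos'],s['joint_positions'].round(2))
cv2.imwrite('pics/t13.png',t['image'])
cv2.imwrite('pics/s13.png',cv2.resize(c['image'][170:270,120:250],None,fx=6,fy=6,interpolation=cv2.INTER_CUBIC))
E
```

```text
time: 26.45
eef_pos: [524.5, 299.2, 170.5]
eef_rot: [0.001, 0.706, 0.708, 0.003]
contact_force: [-0.7, 0.6, -0.4]
gripper_width: 48.6
time: 26.95
eef_pos: [521.8, 296.2, 91.4]
eef_rot: [0.0, 0.707, 0.707, 0.001]
contact_force: [-0.3, 1.0, 0.3]
gripper_width: 48.3
[521.89451576 296.51935758  91.62521683] [-0.9   0.67  0.43  1.79 -0.39  0.76 -0.27]
```

View pics/t13.png

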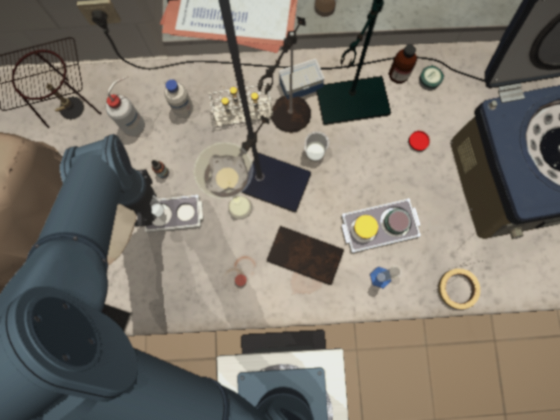

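View pics/s13.png

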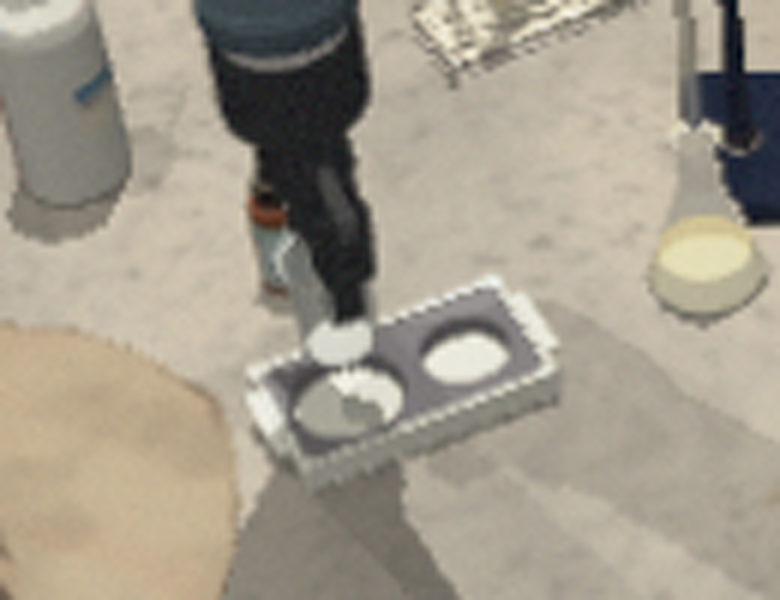

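```bash
python3 -m jog '[{"delta_rot":[0,0,0],"slide":[0,-0.0025,0.02],"claw":1},{"delta_rot":[0,0,0],"slide":[0,0,0.015],"claw":1},{"delta_rot":[0,0,0],"slide":[0,0,0.006],"claw":1},{"delta_rot":[0,0,0],"slide":[0,0,0.001],"claw":1},{"delta_rot":[0,0,0],"slide":[0,0,0],"claw":1},{"delta_rot":[0,0,0],"slide":[0,0,0],"claw":1}]';python3 -m jog '[{"delta_rot":[0,0,0],"slide":[0,0,0.0015],"claw":1},{"delta_rot":[0,0,0],"slide":[0,0,0],"claw":1},{"delta_rot":[0,0,0],"slide":[0,0,0],"claw":1}]'
```

```text
time: 27.8
eef_pos: [518.5, 296.0, 48.0]
eef_rot: [0.0, 0.707, 0.707, 0.0]
contact_force: [0.5, -0.5, -0.6]
gripper_width: 48.8
time: 28.18
eef_pos: [518.1, 295.9, 46.0]
eef_rot: [0.0, 0.707, 0.707, 0.0]
contact_force: [-0.2, 0.2, -0.3]
gripper_width: 48.7
```

```bash
python3 -m jog '[{"delta_rot":[0,0,0],"slide":[0,0,0.001],"claw":1},{"delta_rot":[0,0,0],"slide":[0,0,0],"claw":1},{"delta_rot":[0,0,0],"slide":[0,0,0],"claw":1}]'; python3 - <<'E'
from h import *
c=cap('scene')
cv2.imwrite('pics/s14.png',cv2.resize(c['image'][190:260,140:230],None,fx=8,fy=8,interpolation=cv2.INTER_CUBIC))
E
```

```text
time: 28.55
eef_pos: [518.4, 296.2, 45.7]
eef_rot: [-0.0, 0.707, 0.707, 0.0]
contact_force: [-1.5, -0.8, 5.5]
gripper_width: 48.7
```

View pics/s14.png

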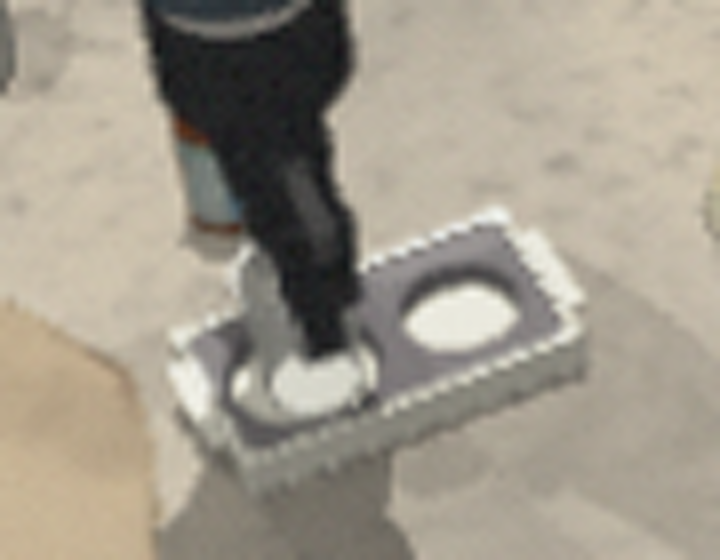

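```bash
python3 -m jog '[{"delta_rot":[0,0,0],"slide":[0,0,0],"claw":0.1},{"delta_rot":[0,0,0],"slide":[0,0,0],"claw":-0.3},{"delta_rot":[0,0,0],"slide":[0,0,0],"claw":-1},{"delta_rot":[0,0,0],"slide":[0,0,0],"claw":-1},{"delta_rot":[0,0,0],"slide":[0,0,-0.02],"claw":-1},{"delta_rot":[0,0,0],"slide":[0,0,-0.05],"claw":-1},{"delta_rot":[0,0,0],"slide":[0,0,-0.05],"claw":-1},{"delta_rot":[0,0,0],"slide":[0,0,-0.04],"claw":-1},{"delta_rot":[0,0,0],"slide":[0,0,0],"claw":-1}]'; python3 - <<'E'
from h import *
t=cap('top');c=cap('scene');s=arm.state();print(s['eef_pos'])
cv2.imwrite('pics/t15.png',cv2.resize(t['image'][130:250,80:230],None,fx=5,fy=5,interpolation=cv2.INTER_CUBIC))
cv2.imwrite('pics/s15.png',cv2.resize(c['image'][160:260,130:260],None,fx=6,fy=6,interpolation=cv2.INTER_CUBIC))
E
```

```text
time: 29.72
eef_pos: [520.5, 296.8, 209.8]
eef_rot: [0.001, 0.707, 0.707, 0.004]
contact_force: [0.5, -0.3, -0.5]
gripper_width: 85.2
[518.12944762 295.94346967 205.93800692]
```

View pics/t15.png

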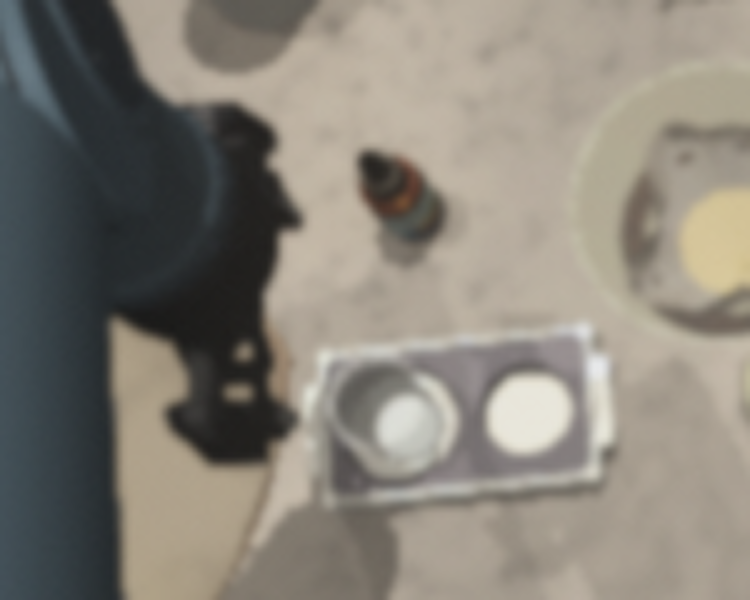

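View pics/s15.png

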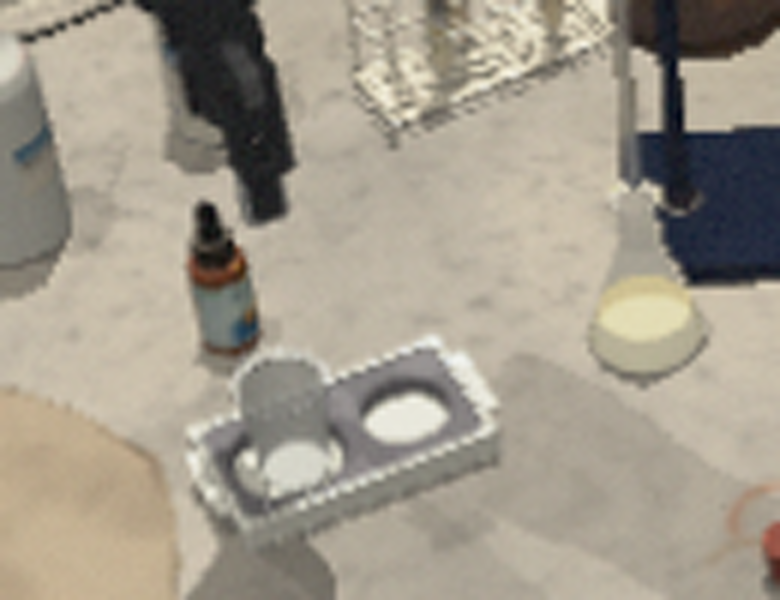

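```bash
python3 - <<'E'
from h import *
t=cap('top');c=cap('scene')
a=cv2.resize(t['image'][152:186,146:180],None,fx=20,fy=20,interpolation=cv2.INTER_CUBIC)
def P(p,col):
    x=((proj(t,p)-[146,152]+.5)*20).astype(int); cv2.circle(a,tuple(x),3,col,-1)
X,Y=637,291.5
for r,z,col in ((6.5,100,(0,0,255)),(16.5,70,(0,255,0)),(16.5,0,(255,0,0))):
    for k in np.linspace(0,2*np.pi,24,endpoint=False): P([X+r*np.cos(k),Y+r*np.sin(k),z],col)
cv2.imwrite('pics/b1.png',a)
b=cv2.resize(c['image'][190:225,155:180],None,fx=17,fy=17,interpolation=cv2.INTER_CUBIC)
for r,z,col in ((6.5,100,(0,0,255)),(16.5,70,(0,255,0)),(16.5,0,(255,0,0))):
    for k in np.linspace(0,2*np.pi,24,endpoint=False):
        x=((proj(c,[X+r*np.cos(k),Y+r*np.sin(k),z])-[155,190]+.5)*17).astype(int); cv2.circle(b,tuple(x),3,col,-1)
cv2.imwrite('pics/b2.png',b)
E
```

```text
(no output)
```

View pics/b1.png

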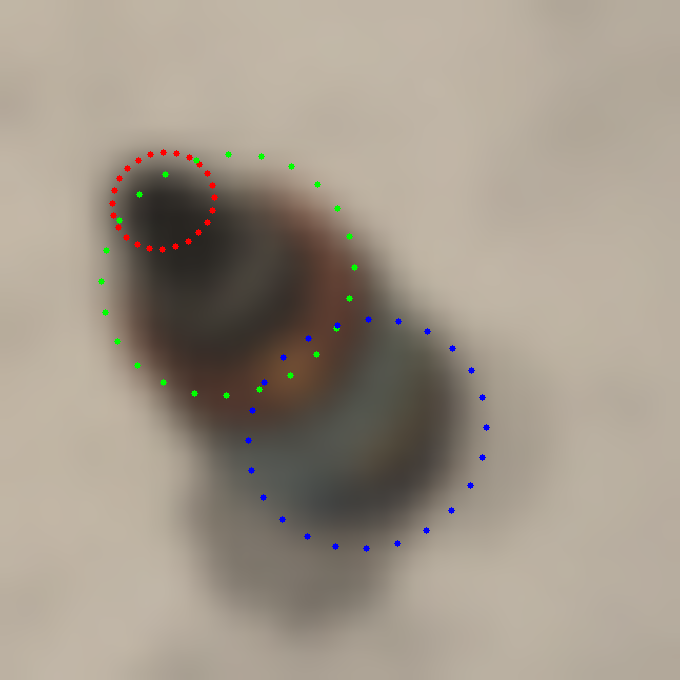

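View pics/b2.png

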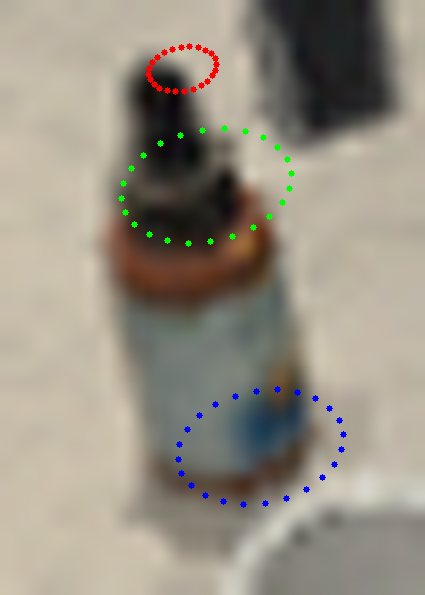

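```bash
python3 -m jog '[{"delta_rot":[0,0,0],"slide":[0,0.03,0],"claw":-1},{"delta_rot":[0,0,0],"slide":[0,0.05,0],"claw":-1},{"delta_rot":[0,0,0],"slide":[-0.0036,0.0397,0],"claw":-1},{"delta_rot":[0,0,0],"slide":[0,0,0.03],"claw":-1},{"delta_rot":[0,0,0],"slide":[0,0,0.04],"claw":-1},{"delta_rot":[0,0,0],"slide":[0,0,0],"claw":-1},{"delta_rot":[0,0,0],"slide":[0,0,0],"claw":-1}]'; python3 - <<'E'
from h import *
c=cap('scene');t=cap('top')
print([arm.state()['eef_pos'].round(1)])
cv2.imwrite('pics/t16.png',cv2.resize(t['image'][130:250,80:230],None,fx=5,fy=5,interpolation=cv2.INTER_CUBIC))
cv2.imwrite('pics/s16.png',cv2.resize(c['image'][150:250,130:260],None,fx=6,fy=6,interpolation=cv2.INTER_CUBIC))
E
```

```text
time: 30.8
eef_pos: [638.3, 292.2, 135.9]
eef_rot: [0.0, 0.707, 0.707, 0.0]
contact_force: [-0.2, -0.1, 0.2]
gripper_width: 85.2
[array([638.9, 292.6, 136.9])]
```

View pics/s16.png

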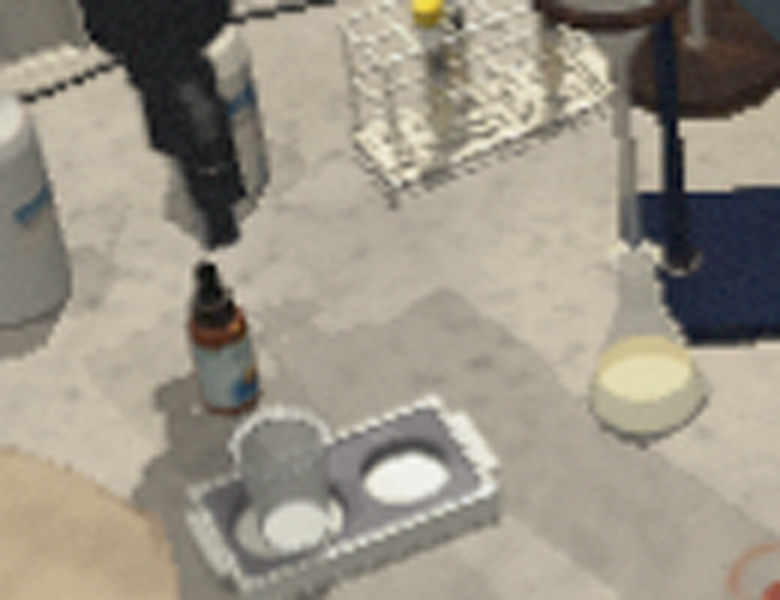

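View pics/t16.png

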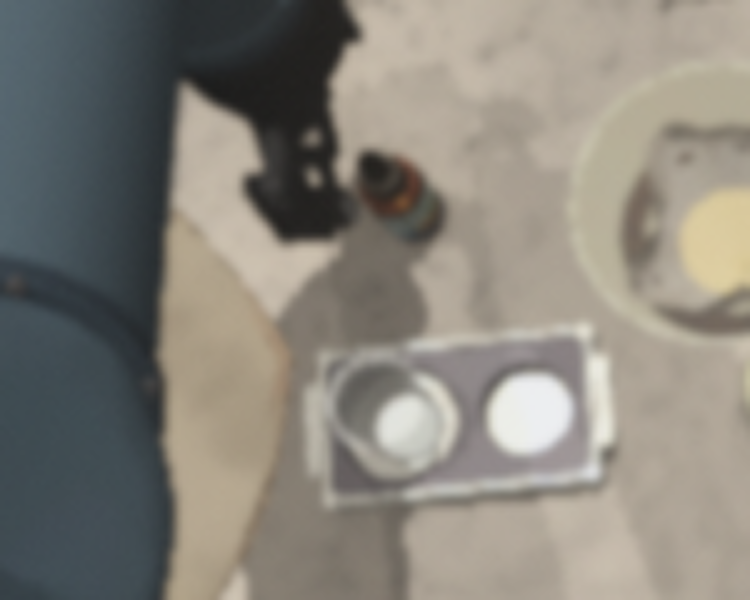

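```bash
python3 -m jog '[{"delta_rot":[0,0,0],"slide":[0,0,0.03],"claw":-1},{"delta_rot":[0,0,0],"slide":[0,0,0.03],"claw":-1},{"delta_rot":[0,0,0],"slide":[0,0,0.025],"claw":-1},{"delta_rot":[0,0,0],"slide":[0,0,0.01],"claw":-1},{"delta_rot":[0,0,0],"slide":[0,0,0],"claw":-1},{"delta_rot":[0,0,0],"slide":[0,0,0],"claw":1},{"delta_rot":[0,0,0],"slide":[0,0,0],"claw":1},{"delta_rot":[0,0,0],"slide":[0,0,0],"claw":1},{"delta_rot":[0,0,0],"slide":[0,0,0],"claw":1},{"delta_rot":[0,0,0],"slide":[0,0,0],"claw":1}]' 40;  python3 -m jog '[{"delta_rot":[0,0,0],"slide":[0,0,-0.02],"claw":1},{"delta_rot":[0,0,0],"slide":[0,0,-0.05],"claw":1},{"delta_rot":[0,0,0],"slide":[0,0,-0.04],"claw":1},{"delta_rot":[0,0,0],"slide":[0,0,0],"claw":1}]'; python3 - <<'E'
from h import *
c=cap('scene');t=cap('top')
cv2.imwrite('pics/s17.png',cv2.resize(c['image'][130:250,130:260],None,fx=5,fy=5,interpolation=cv2.INTER_CUBIC))
print(arm.state()['eef_pos'])
E
```

```text
time: 32.15
eef_pos: [638.4, 292.5, 40.8]
eef_rot: [0.0, 0.707, 0.707, 0.001]
contact_force: [0.2, 0.1, 5.6]
gripper_width: 30.7
time: 32.65
eef_pos: [640.3, 292.9, 155.0]
eef_rot: [0.001, 0.707, 0.707, 0.003]
contact_force: [0.6, -0.2, -2.0]
gripper_width: 30.3
[637.57008017 292.33988672 150.53229729]
```

View pics/s17.png

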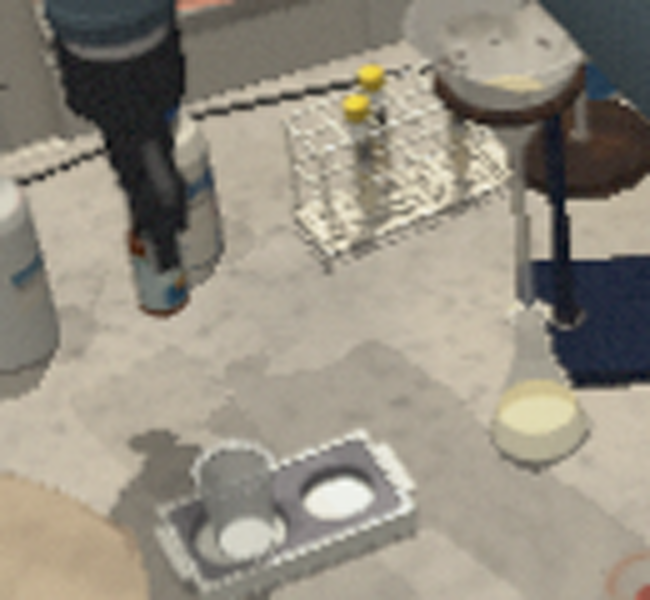

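```bash
python3 -m jog '[{"delta_rot":[0,0,0],"slide":[-0.012,-0.022,0],"claw":1},{"delta_rot":[0,0,0],"slide":[-0.02,-0.04,0],"claw":1},{"delta_rot":[0,0,0],"slide":[-0.02,-0.034,0],"claw":1},{"delta_rot":[0,0,0],"slide":[-0.0113,-0.02,0],"claw":1},{"delta_rot":[0,0,0],"slide":[0,0,0.03],"claw":1},{"delta_rot":[0,0,0],"slide":[0,0,0.04],"claw":1},{"delta_rot":[0,0,0],"slide":[0,0,0],"claw":1},{"delta_rot":[0,0,0],"slide":[0,0,0],"claw":1}]'; python3 - <<'E'
from h import *
c=cap('scene');t=cap('top')
cv2.imwrite('pics/s18.png',cv2.resize(c['image'][150:250,130:260],None,fx=6,fy=6,interpolation=cv2.INTER_CUBIC))
cv2.imwrite('pics/t18.png',cv2.resize(t['image'][130:250,80:230],None,fx=5,fy=5,interpolation=cv2.INTER_CUBIC))
print(arm.state()['eef_pos'])
E
```

```text
time: 33.75
eef_pos: [522.1, 228.8, 80.6]
eef_rot: [0.0, 0.707, 0.707, -0.0]
contact_force: [0.2, -0.0, -0.4]
gripper_width: 30.4
[522.81393668 229.21951639  81.35094593]
```

View pics/s18.png

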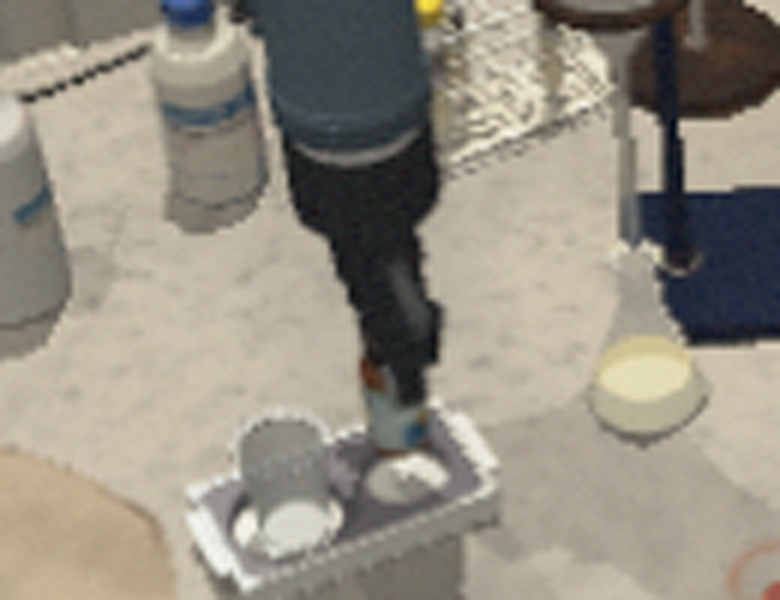

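View pics/t18.png

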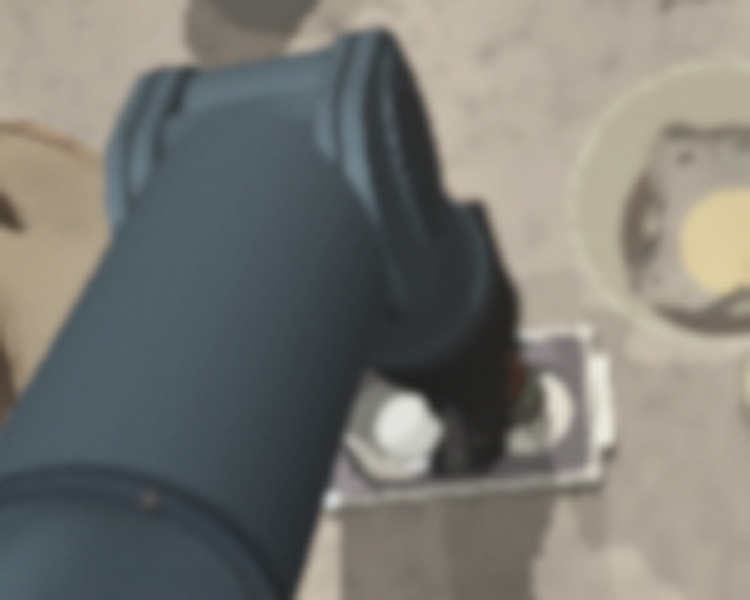

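Aligned over the pocket. Lowering it to the floor.

```bash
python3 -m jog '[{"delta_rot":[0,0,0],"slide":[0,0,0.015],"claw":1},{"delta_rot":[0,0,0],"slide":[0,0,0.012],"claw":1},{"delta_rot":[0,0,0],"slide":[0,0,0.005],"claw":1},{"delta_rot":[0,0,0],"slide":[0,0,0.001],"claw":1},{"delta_rot":[0,0,0],"slide":[0,0,0],"claw":1},{"delta_rot":[0,0,0],"slide":[0,0,0],"claw":1}]';python3 -m jog '[{"delta_rot":[0,0,0],"slide":[0,0,0.0015],"claw":1},{"delta_rot":[0,0,0],"slide":[0,0,0],"claw":1},{"delta_rot":[0,0,0],"slide":[0,0,0],"claw":1}]'
```

```text
time: 34.6
eef_pos: [522.1, 229.0, 47.3]
eef_rot: [0.0, 0.707, 0.707, 0.0]
contact_force: [0.8, 0.3, -0.6]
gripper_width: 30.6
time: 34.98
eef_pos: [522.2, 229.1, 45.9]
eef_rot: [0.0, 0.707, 0.707, 0.0]
contact_force: [0.2, -0.8, 3.3]
gripper_width: 30.9
```

```bash
python3 -m jog '[{"delta_rot":[0,0,0],"slide":[0,0,0],"claw":0.4},{"delta_rot":[0,0,0],"slide":[0,0,0],"claw":0},{"delta_rot":[0,0,0],"slide":[0,0,0],"claw":-1},{"delta_rot":[0,0,0],"slide":[0,0,0],"claw":-1},{"delta_rot":[0,0,0],"slide":[0,0,-0.02],"claw":-1},{"delta_rot":[0,0,0],"slide":[0,0,-0.04],"claw":-1},{"delta_rot":[0,0,0],"slide":[0,0,-0.05],"claw":-1},{"delta_rot":[0,0,0],"slide":[0,0,-0.05],"claw":-1},{"delta_rot":[0,0,0],"slide":[0,-0.05,0],"claw":-1},{"delta_rot":[0,0,0],"slide":[0,-0.05,0],"claw":-1}]';python3 -m jog '[{"delta_rot":[0,0,0],"slide":[0.05,0,0],"claw":-1},{"delta_rot":[0,0,0],"slide":[0.05,0,0],"claw":-1},{"delta_rot":[0,0,0],"slide":[0.05,0,0],"claw":-1},{"delta_rot":[0,0,0],"slide":[0.03,0,0],"claw":-1},{"delta_rot":[0,0,0],"slide":[0,0,0],"claw":-1}]'; python3 - <<'E'
from h import *
c=cap('scene');t=cap('top')
cv2.imwrite('pics/s19.png',cv2.resize(c['image'][150:260,120:360],None,fx=3.3,fy=3.3,interpolation=cv2.INTER_CUBIC))
a=t['image'][180:250,130:210];b=t['image'][185:265,330:430]
cv2.imwrite('pics/t19.png',cv2.resize(a,None,fx=8,fy=8,interpolation=cv2.INTER_CUBIC))
cv2.imwrite('pics/t19b.png',cv2.resize(b,None,fx=7,fy=7,interpolation=cv2.INTER_CUBIC))
cv2.imwrite('pics/t19c.png',cv2.resize(t['image'],(800,600)))
E
```

```text
time: 36.22
eef_pos: [421.3, 229.0, 207.2]
eef_rot: [-0.0, 0.707, 0.707, 0.001]
contact_force: [0.0, 0.4, 0.3]
gripper_width: 85.4
time: 36.85
eef_pos: [421.1, 411.6, 206.5]
eef_rot: [-0.0, 0.706, 0.708, 0.001]
contact_force: [0.7, -1.2, -0.1]
gripper_width: 85.6
```

View pics/t19c.png

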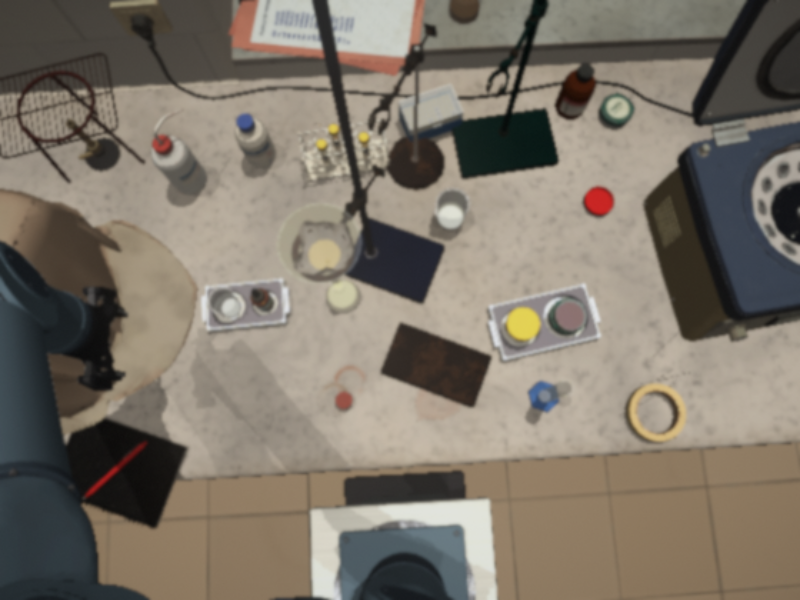

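View pics/s19.png

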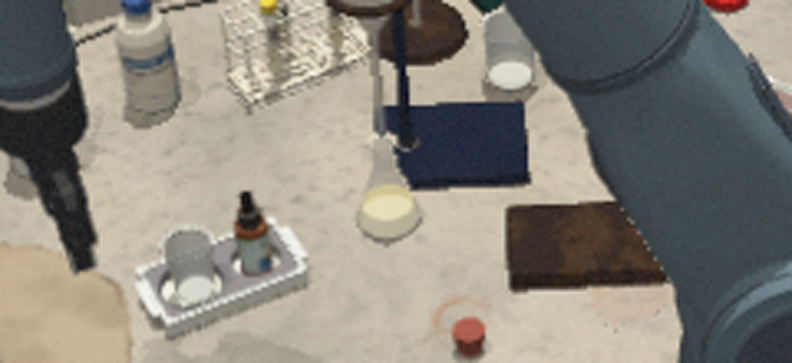

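View pics/t19.png

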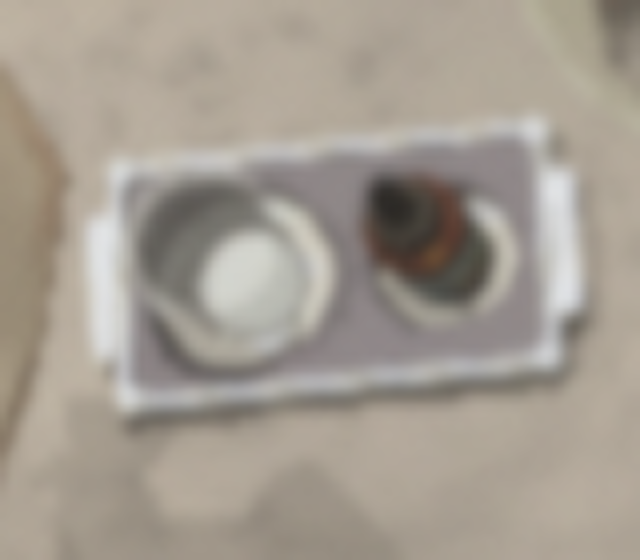

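View pics/t19b.png

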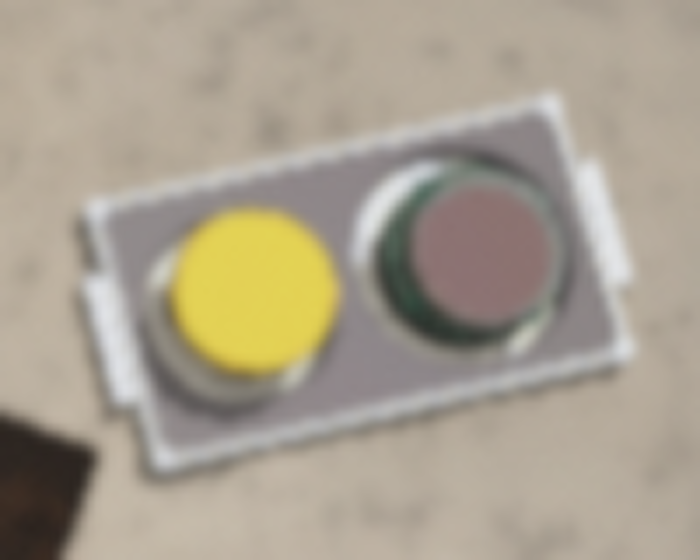

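Everything looks seated. One numeric check: lid height and position, dish against tin, and whether the bystanders moved.

```bash
python3 - <<'E'
from meas import *
t=cap('top');im=t['image'];hsv=cv2.cvtColor(im,cv2.COLOR_BGR2HSV)
ye=cv2.inRange(hsv,(22,120,120),(35,255,255)); r=circ(t,ye,(345,205,385,245),67);print('pot lid',r[:2])
bl=cv2.inRange(hsv,(100,120,60),(125,255,255)); print('foot',circ(t,bl,(360,255,400,300),10)[:2])
wh=cv2.inRange(hsv,(0,0,190),(180,40,255));print('beaker',circ(t,wh,(300,138,330,165),3)[:2])
a=cv2.imread('pics/top0.png');d=cv2.absdiff(a,im).max(2)
print('beaker diff',d[130:170,300:335].max(),'cyl diff',d[255:300,360:405].max())
# overlay: tin lid circle (z38) and dish circle (z53 rim, r29)
o=(330,185);b=cv2.resize(im[185:265,330:430],None,fx=7,fy=7,interpolation=cv2.INTER_CUBIC)
for X,Y,R,z,col in ((461,-326,33.5,36,(0,255,0)),(458.5,-325.7,29,53,(0,0,255)),(458.5,-325.7,29,38,(255,0,0))):
    for k in np.linspace(0,2*np.pi,40,endpoint=False):
        x=((proj(t,[X+R*np.cos(k),Y+R*np.sin(k),z])-o+.5)*7).astype(int);cv2.circle(b,tuple(x),2,col,-1)
cv2.imwrite('pics/chk.png',b)
E
```

```text
pot lid (array([ 445.3331604 , -236.46611023]), (55.65232849121094, 58.71220016479492))
foot (array([ 319.8637085 , -271.77301025]), (40.26816177368164, 41.19314193725586))
beaker (array([ 678.04382324, -128.04263306]), (39.290771484375, 43.46162414550781))
beaker diff 5 cyl diff 5
```

View pics/chk.png

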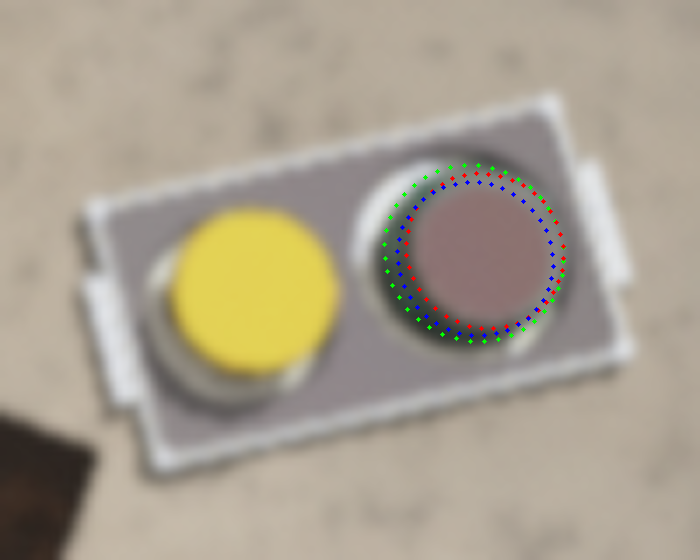

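```bash
python3 - <<'E'
from h import *
s=arm.state();print(s['time'],abs(s['qvel']).max(),s['contact_force'])
print(arm.hand_in())
E
```

```text
37.0 0.010003507125340686 [-0.77070059  0.01271325  0.04524219]
the job is handed in; nothing more can be done
None
```

Both kits are made up and the job is handed in, at 37 s on the robot's clock. No verdict came back.

- **Filtration tray:** the green-lidded tin is in the wider pocket, about 2 mm off centre. The pinkish petri dish lies flat on the tin, about 2–3 mm off its centre, which is close to the camera error. The yellow-lidded container is in the other pocket, about 4 mm off centre with room to spare, and its lid is at the right height for standing on the floor.
- **Drop-test tray:** the small cup is in the wider pocket and the dropper bottle in the narrower one. Both look upright in both camera views.
- **Bystanders:** the beaker and measuring cylinder did not move; their image regions match the first picture.
- **Robot:** it was clear of everything and reading no contact. Forces I read during placing stayed under 10 N, though they were sampled only at the end of each move.

Three readings disagreed with expectation:
- **Grip width:** it read 1–5 mm less than the stated diameters. The largest gap was on the sample container, 56.4 mm against 61 mm.
- **Scene camera:** it showed things about 1 pixel off the top camera, so I relied on the top view.
- **Cup approach:** it came out 2–3 mm off in x, and I corrected it before lowering.

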